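# Scoop walnuts from the flip-lid bin into the big bowl

### The job

Open the lid of the white storage bin wide and leave it open, then use the steel hand scoop to move all four walnuts left in the bin into the large plain cream bowl, and lay the scoop back flat on the worktop. Touch the walnuts only with the scoop; go gently, without ramming the bin or knocking the porcelain bowl, and leave the small bowl, the mug and the bottle where they stand.

Things in the scene. Friction and masses are not known exactly. Their poses are not given: they have to be found in the camera images.
- bin: White plastic bin, fixed to the worktop, 210 long (its x) x 112 wide (its y), walls 4 thick; origin under its middle on the worktop, x points to the back. The top slants: the front wall is 50 high, the back wall 120 high. The inner floor, 202 x 104 with rounded back corners and 20 mm bevels (45 degrees) along the sides (64 flat), is 8 above the worktop.
- bin_lid (a joint): Grey flat lid of the bin, hinged along the top of the back wall. 0 = shut, lying on the slanting rim; grows as it opens (rad); 1.89 = upright, stop at 1.95. A stiff hinge keeps it where it is left (about 1 N at the lip moves it). It may start a little ajar.
- lid_lip (a point): Middle of the lid's front edge, half way through its 4 mm thickness. The lid is 118 wide and 250 from hinge to lip; shut, it overhangs the front wall by about 25, its underside there about 40 above the worktop. A low bar, 70 wide, 12 thick, 16 high, stands across the top of the lid 30 behind the lip.
- lid_hinge (a point): Middle of the lid's hinge line (along the bin's y), at the top of the back wall, 107 behind the bin's middle and 120.5 up.
- scoop: Steel hand scoop, 0.12 kg, flat bottom down. Origin on the underside; x points to the open lip. Blade: floor from x = -6 to the lip at x = 90, 3 thick, 84 wide (middle 52 flat, then 45-degree bevels 16 high); closed back wall 50 high at x = -6, sides falling to 16 near the lip. Black rubber-coated handle rises from the back wall at 45 degrees (-x and up), 18 wide (y) x 28, end at x = -91, z = 113.
- scoop_grip (a point): Point on the middle line of the scoop's handle to take hold of: x = -67, y = 0, z = 89 in the scoop's frame; the handle runs on 34 beyond it.
- scoop_lip (a point): Middle of the scoop's lip, underside (x = 90, y = 0, z = 0 in the scoop's frame).
- bowl_cream: The large plain cream porcelain bowl, 180 across the rim, 82 high, inner floor about 11 up; loose, 0.37 kg. Origin under its middle. The largest bowl within reach.
- bowl_bird: Bystander: smaller porcelain bowl with a dark rim, 128 across, 64 high; loose. Origin under its middle.
- mug_1: Bystander: yellow mug, 78 across, 113 with its handle, 102 high; loose. Origin under the middle of its outline.
- bottle_sweet_chilli: Bystander: small sauce bottle with a yellow cap, 46 across, 178 high; loose. Origin under its middle.
- walnut1: Walnut in its shell, about 36 x 33 x 31, 12 g; origin at its centre. One of four lying in the bin.
- walnut2: Walnut in its shell, about 36 x 33 x 31, 12 g; origin at its centre. One of four lying in the bin.
- walnut3: Walnut in its shell, about 36 x 33 x 31, 12 g; origin at its centre. One of four lying in the bin.
- walnut4: Walnut in its shell, about 36 x 33 x 31, 12 g; origin at its centre. One of four lying in the bin.

How it is judged:
By the outcome, as a careful person would: the job done as asked, in the order asked, and still so for the second after the job is handed in, with the robot touching nothing.
It also fails if it takes over 72 s, if anything falls off the work surface, if the arm or the gripper's body presses on something with over 40 N, if the wrist force passes 120 N, or if a joint passes its speed limit or range.

### The arm

A 6-joint arm with a two-finger parallel gripper is mounted at the origin on a cart in front of the work surface, level with it; the furniture and walls round the work are solid. World frame = base frame: x ahead of the robot, y to its left, z up, the work surface at z = 0. Lengths are in m, angles in rad, forces in N, time in s.
With the tool pointing down it reaches from about 0.325 to 0.9 m from the base axis. Payload 6.1 kg.
Tool frame: the origin (TCP) lies between the finger pads; the fingertips stand 11 mm ahead of it and the grasp point (between the pads) lies 8 mm behind it; z points along the fingers, y is the direction in which the jaws open and shut (so a half turn about z gives the same grasp; the last joint's range is limited). The gripper opens to 87 mm and grips with 3 to 60 N. Pads are 19 mm wide; open, the fingers measure 117 mm over their backs; the gripper's body (75 mm by 190 mm) begins 51 mm behind the grasp point.
Start: joints at [-1.367, 0.22, 1.526, -0, 1.395, -0.126], TCP at [0.202, -0.591, 0.234] pointing down, gripper open.
Joint ranges: [-2.98, 2.98], [-0.91, 2.08], [0.09, 2.57], [-1.24, 4.39], [0.2, 2.65], [-2.68, 2.68]. Speed limits (rad/s): [2.57, 2.57, 3.01, 3.14, 3.14, 3.14].

### API

Orientations are given as a unit quaternion [x, y, z, w].
In Python, from cell import bot gives the robot as it stands.
- The arm moves only by the tool send_rows, never from a script. Its argument "moves" is a list that holds one entry, the list of rows, each a list of 5 numbers: the shift along the tool's x, y, z in mm, then the turn about the tool's z in degrees, then the finger opening in mm, from 0 to 87. A call has 1 to 5 rows; each row shifts and turns the commanded pose from where the row before left it, along the tool's axes as they then stand; what a row does not reach is not made up. A row lasts 1/10 s, in which the tool goes at most 50 mm and 8.59 degrees, less where a joint would pass 70% of its speed; a pose out of reach is approached as far as the arm can. A call is refused whole if a number of a shift passes 50 or a number of a turn 8.59, either way. A call with a gripper value outside its range is refused whole. The fingers move at their own pace and stop on an object; "newtons" is the grip in N (left out, the last holds). Time passes only in rows, so rows that do not move let the fingers close. It gives the time, the measured TCP pose, the force and the opening at its end, in the units of the state.
- bot.read_state(): the state, without advancing time (a new reading comes with each control period).
- bot.grab_frame(name): name is "scene" or "side" or "wrist"; returns (picture, depth): 384x512x3 uint8, blue, green, red; 384x512 float32, m along the optical axis (not along the pixel's ray), 0 where there is no reading.
- bot.get_calibration(name): a dict with "fx", "fy", "cx", "cy" (pixels), "T" (4x4, takes a point from camera to world coordinates). Camera axes: x right, y down, z forward; pixel columns grow to the right and rows downward; lengths in m; the calibration is good to about 2 mm. A picture is of the moment at which its call begins: read the wrist's pose just before it. get_calibration takes no time and is no camera call; for the wrist camera it gives the pose at the moment of the call.
- bot.finish_job(): hands the job in, once; it reports no verdict.
Trained networks look in the newest picture that a camera, given by its name, has taken for a name from the list of things; names that differ only in an ending like _2 or _b are one class to them, and where a whole thing is asked for, a point or a joint stands for the part that bears it (a point fixed in the world has none). Each returns a list of dicts, best first, with "conf" (0 to 1); they miss things now and then, are a little off and sometimes report something else, mostly with a low value. They report only what shows in the picture. A call takes as long as a camera call.
- bot.find_in(camera, target): "box" ([left, top, right, bottom] in pixels, round what is visible of it).
- bot.tip_of(camera, target): "position" ([column, row] in pixels: a listed point, or the origin of a listed thing).
The state is a dict: "clock": time; "joint_pos": joint angles; "qd": joint speeds; "joint_torque": joint torques, N m; "ee_pos": TCP position; "ee_rot": TCP orientation; "contact_force": force on the tool from outside, world axes, zero at the start; "torque": the same for the moment, N m; "gripper_width": finger opening in m.
Only numpy, scipy, OpenCV 4.12 (cv2) and the standard library are available. Lean on these libraries where they do the work, as an engineer would, in place of code of your own. Each camera call takes 0.05 s, during which the arm holds its last target.

## Working session

There is one attempt and no reset: what is moved stays moved. The work goes in short steps, Python scripts to look and compute and a tool call to move; the robot and the scene stay as the last step left them, time stands still between calls to the robot, and variables do not carry over. Pictures are saved under pics/ and viewed, and the job is handed in when it is done.

Besides the shell and the picture viewer there is one more tool, called after "Call:" as name(argument=value, ...), one argument or row to a line, values as JSON. send_rows: Moves the arm, as the interface text tells. Its arguments: {"type":"object","properties":{"moves":{"type":"array"},"newtons":{"type":"number"}},"required":["moves"]}

```bash
ls -la; mkdir -p pics; cat > h.py <<'E'
import numpy as np, cv2, json
from cell import bot
def snap(cam,name):
    im,d=bot.grab_frame(cam); c=bot.get_calibration(cam)
    cv2.imwrite(f'pics/{name}.png',im); np.savez(f'pics/{name}.npz',im=im,d=d,T=c['T'],k=[c['fx'],c['fy'],c['cx'],c['cy']])
    return im,d,c
def P(c,u,v,z):
    p=np.array([(u-c['cx'])/c['fx']*z,(v-c['cy'])/c['fy']*z,z,1]); return (np.array(c['T'])@p)[:3]
def ray(c,u,v,h):
    T=np.array(c['T']); d=T[:3,:3]@np.array([(u-c['cx'])/c['fx'],(v-c['cy'])/c['fy'],1]); o=T[:3,3]
    return o+d*(h-o[2])/d[2]
def cloud(c,d):
    v,u=np.mgrid[:384,:512]; p=np.stack([(u-c['cx'])/c['fx']*d,(v-c['cy'])/c['fy']*d,d,np.ones_like(d)],-1)
    q=p@np.array(c['T']).T; q=q[...,:3]; q[d==0]=np.nan; return q
def proj(c,p):
    q=np.linalg.inv(np.array(c['T']))@np.append(p,1); return np.array([c['fx']*q[0]/q[2]+c['cx'],c['fy']*q[1]/q[2]+c['cy']])
def st():
    s=bot.read_state()
    from scipy.spatial.transform import Rotation as R
    m=R.from_quat(s['ee_rot']).as_matrix()
    print('t',round(s['clock'],2),'pos',np.round(np.array(s['ee_pos'])*1000,1),'x',np.round(m[:,0],3),'y',np.round(m[:,1],3),'z',np.round(m[:,2],3),'F',np.round(s['contact_force'],1),'w',round(s['gripper_width']*1000,1),'q',np.round(s['joint_pos'],2)); return s
E
python3 - <<'E'
from h import *
st()
for cam in ('scene','side'):
    im,d,c=snap(cam,cam+'0')
    for t in ['bin','bin_lid','scoop','bowl_cream','bowl_bird','mug_1','bottle_sweet_chilli']:
        r=bot.find_in(cam,t); print(cam,t,[(np.round(x['box']).tolist(),round(x['conf'],2)) for x in r[:2]])
    for t in ['lid_lip','lid_hinge','scoop_grip','scoop_lip','bin','bowl_cream']:
        r=bot.tip_of(cam,t); print(cam,t,[(np.round(x['position']).tolist(),round(x['conf'],2)) for x in r[:2]])
E
```

```text
total 12
drwxr-xr-x  3 agent agent 4096 Dec  6 12:54 .
drwxr-xr-x 23 root  root  4096 Dec  6 12:54 ..
drwxr-xr-x  2 agent agent 4096 Dec  6 12:54 pics
t 0.0 pos [ 202.3 -590.7  232.4] x [0.946 0.324 0.   ] y [ 0.324 -0.946 -0.002] z [-0.     0.002 -1.   ] F [-0.   0.7  0.8] w 86.9 q [-1.37  0.22  1.53 -0.    1.39 -0.13]
scene bin [([310.0, 212.0, 359.0, 273.0], 0.75)]
scene bin_lid [([308.0, 210.0, 355.0, 250.0], 0.55)]
scene scoop []
scene bowl_cream [([236.0, 188.0, 266.0, 231.0], 0.53)]
scene bowl_bird []
scene mug_1 [([289.0, 191.0, 315.0, 227.0], 0.58)]
scene bottle_sweet_chilli [([347.0, 251.0, 367.0, 294.0], 0.72)]
scene lid_lip []
scene lid_hinge [([343.0, 220.0], 0.87)]
scene scoop_grip [([354.0, 287.0], 0.36)]
scene scoop_lip []
scene bin [([317.0, 260.0], 0.64), ([341.0, 221.0], 0.63)]
scene bowl_cream [([246.0, 220.0], 0.8), ([316.0, 259.0], 0.22)]
side bin [([249.0, 223.0, 330.0, 273.0], 0.93)]
side bin_lid [([251.0, 222.0, 327.0, 263.0], 0.68)]
side scoop [([207.0, 162.0, 237.0, 176.0], 0.89)]
side bowl_cream [([223.0, 193.0, 267.0, 226.0], 0.92)]
side bowl_bird [([216.0, 177.0, 246.0, 200.0], 0.8)]
side mug_1 [([285.0, 205.0, 312.0, 233.0], 0.81)]
side bottle_sweet_chilli [([303.0, 249.0, 316.0, 299.0], 0.83), ([250.0, 221.0, 327.0, 279.0], 0.4)]
side lid_lip [([251.0, 248.0], 0.71), ([289.0, 264.0], 0.5)]
side lid_hinge [([325.0, 231.0], 0.83)]
side scoop_grip [([206.0, 160.0], 0.59), ([324.0, 230.0], 0.51)]
side scoop_lip [([238.0, 176.0], 0.57)]
side bin [([289.0, 263.0], 0.88)]
side bowl_cream [([248.0, 221.0], 0.62)]
```

View pics/scene0.png

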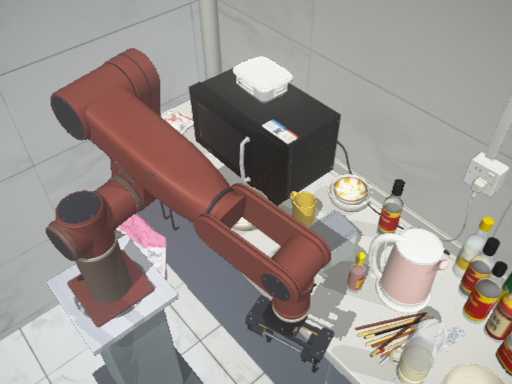

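View pics/side0.png

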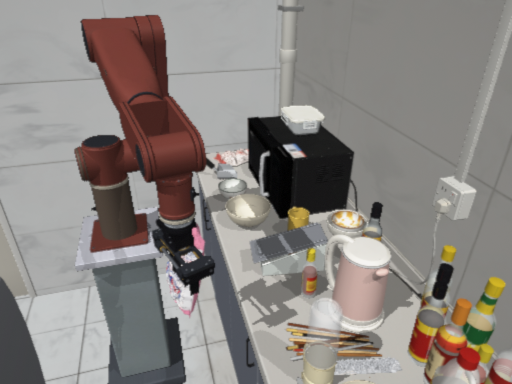

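The scene view is partly hidden by the arm. The side view shows the bin (about 250–330, 223–273), the cream bowl at (248, 210), the scoop at (222, 170), the small bowl at (232, 188), the mug at (298, 219) and the bottle at (310, 275). I'll measure these next.

```bash
python3 - <<'E'
from h import *
f=np.load('pics/side0.npz'); c=bot.get_calibration('side'); d=f['d']; im=f['im']
q=cloud(c,d)
print('cam',np.round(np.array(c['T'])[:3,3],2),c['fx'])
for n,(u,v,h) in dict(lip=(251,248,.042),hinge=(325,231,.1205),grip=(206,160,.089),slip=(238,176,0),bin=(289,263,0),bowl=(248,221,0),bottle=(310,299,0),mug=(298,230,0)).items():
    print(n,np.round(ray(c,u,v,h),3), np.round(q[v,u],3))
w=im[145:310,190:350]; cv2.imwrite('pics/side0z.png',cv2.resize(w,None,fx=3.6,fy=3.6,interpolation=cv2.INTER_CUBIC)[:600])
# object footprint map
for n,b in dict(scoop=(200,158,242,180),bird=(214,176,248,202),cream=(222,192,270,229),mug=(285,204,313,234),bin=(248,222,330,274),bottle=(302,248,318,300)).items():
    p=q[b[1]:b[3],b[0]:b[2]].reshape(-1,3); p=p[(p[:,2]>.012)&(p[:,2]<.4)]
    print(n,len(p),np.round(np.nanpercentile(p,[1,50,99],axis=0),3).tolist())
E
```

```text
cam [ 0.17 -1.33  0.89] 387.72514130631964
lip [ 0.455 -0.28   0.042] [ 0.447 -0.311  0.067]
hinge [ 0.697 -0.355  0.12 ] [ 0.776 -0.208  0.005]
grip [0.408 0.386 0.089] [0.406 0.374 0.094]
slip [0.557 0.348 0.   ] [0.556 0.343 0.002]
bin [ 0.576 -0.346 -0.   ] [ 0.553 -0.401  0.049]
bowl [ 0.503 -0.053  0.   ] [ 0.477 -0.155  0.071]
bottle [ 0.58  -0.527  0.   ] [ 0.578 -0.532  0.006]
mug [ 0.678 -0.167  0.   ] [ 0.617 -0.31   0.109]
scoop 418 [[0.406, 0.2, 0.012], [0.5, 0.393, 0.03], [0.604, 0.523, 0.092]]
bird 599 [[0.422, 0.002, 0.015], [0.485, 0.17, 0.051], [0.542, 0.33, 0.084]]
cream 1308 [[0.415, -0.153, 0.016], [0.502, -0.015, 0.054], [0.616, 0.11, 0.085]]
mug 763 [[0.58, -0.344, 0.027], [0.654, -0.2, 0.084], [0.761, -0.097, 0.123]]
bin 3252 [[0.444, -0.523, 0.015], [0.574, -0.389, 0.09], [0.685, -0.142, 0.181]]
bottle 718 [[0.556, -0.53, 0.015], [0.576, -0.517, 0.089], [0.647, -0.406, 0.179]]
```

View pics/side0z.png

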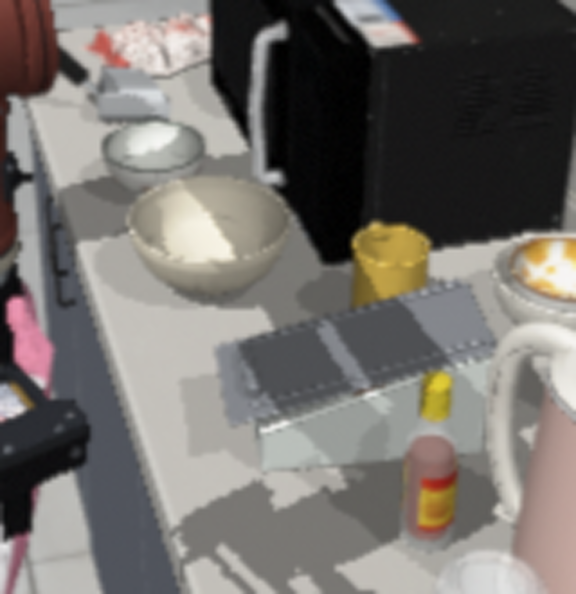

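```bash
python3 - <<'E'
from h import *
f=np.load('pics/side0.npz'); c=bot.get_calibration('side'); d=f['d']; im=f['im']
q=cloud(c,d); b=(248,220,332,282)
rng=np.random.default_rng(0)
p=q[b[1]:b[3],b[0]:b[2]].reshape(-1,3); p=p[np.isfinite(p[:,0])&(p[:,2]>.03)&(p[:,2]<.2)]
best=None
for _ in range(2000):
    a=p[rng.choice(len(p),3,False)]; n=np.cross(a[1]-a[0],a[2]-a[0]); n/=np.linalg.norm(n)+1e-9
    if abs(n[2])<.6: continue
    i=abs((p-a[0])@n)<.003
    if best is None or i.sum()>best.sum(): best=i
l=p[best]; m=l.mean(0); n=np.linalg.svd(l-m)[2][2]; n*=np.sign(n[2]); print(len(l),'n',n,'tilt',np.degrees(np.arccos(n[2])),'az',np.degrees(np.arctan2(n[1],n[0])))
r=cv2.minAreaRect((l[:,:2]*1000).astype(np.float32)); print(r, cv2.boxPoints(r))
bx=cv2.boxPoints(r)/1000
for x in bx: print(np.round(x,3), 'z',round(m[2]-((x-m[:2])@n[:2])/n[2],3))
E
```

```text
1482 n [-0.24048738  0.03483752  0.97002689] tilt 14.063528734549601 az 171.7573470314548
((545.3018798828125, -352.22930908203125), (242.3350830078125, 362.3508605957031), 50.79652404785156) [[ 328.3208  -331.60608]
 [ 609.10864 -560.63947]
 [ 762.28296 -372.85254]
 [ 481.49512 -143.81915]]
[ 0.328 -0.332] z 0.04
[ 0.609 -0.561] z 0.117
[ 0.762 -0.373] z 0.149
[ 0.481 -0.144] z 0.071
```

```bash
cat >> h.py <<'E'
def go(target,yaw=None,s=None):
    """print tool-frame delta (mm) in current frame and, if yaw given (deg, world yaw of tool x), turn and the delta in the frame after turning"""
    s=s or bot.read_state()
    from scipy.spatial.transform import Rotation as R
    m=R.from_quat(s['ee_rot']).as_matrix(); dl=(np.array(target)-np.array(s['ee_pos']))*1000
    y0=np.degrees(np.arctan2(m[1,0],m[0,0])); print('yaw now',round(y0,2),'delta now-frame',np.round(m.T@dl,1))
    if yaw is not None:
        t=-(yaw-y0); y=np.radians(yaw); M=np.array([[np.cos(y),np.sin(y),0],[np.sin(y),-np.cos(y),0],[0,0,-1]])
        print('turn',round(t,2),'delta after turn',np.round(M.T@dl,1))
E
python3 - <<'E'
from h import *
s=st(); c=bot.get_calibration('wrist'); T=np.array(c['T'])
from scipy.spatial.transform import Rotation as R
m=R.from_quat(s['ee_rot']).as_matrix()
print('cam in tool',np.round(m.T@(T[:3,3]-s['ee_pos']),3),'\n',np.round(m.T@T[:3,:3],2),c['fx'])
go([.50,-.33,.40],-10)
E
```

```text
t 1.4 pos [ 202.4 -591.3  233.5] x [ 0.946  0.324 -0.   ] y [ 0.324 -0.946 -0.   ] z [-0.  0. -1.] F [ 1.3  0.8 -0.5] w 87.0 q [-1.37  0.22  1.53 -0.    1.39 -0.13]
cam in tool [ 0.084  0.    -0.151] 
 [[-0.   -0.95 -0.31]
 [ 1.   -0.    0.  ]
 [-0.   -0.31  0.95]] 313.35645486926313
yaw now 18.9 delta now-frame [ 366.2 -150.9 -166.5]
turn 28.9 delta after turn [ 247.7 -309.  -166.5]
```

Call:
send_rows(
  moves=[
    [[20,-10,-48,7,87],[30,-15,-48,7,87],[40,-25,-48,7,87],[40,-35,-20,7.5,87],[40,-40,0,0,87]],
  ],
)

```text
clock: 1.9
ee_pos: [0.3459, -0.4794, 0.3779]
ee_rot: [0.996, -0.086, 0.002, 0.003]
contact_force: [0.8, -1.1, -0.9]
gripper_width: 0.0867
```

```bash
python3 - <<'E'
from h import *
st();go([.48,-.32,.40],-10)
E
```

```text
t 1.9 pos [ 345.9 -479.4  377.9] x [ 0.985 -0.172  0.005] y [-0.172 -0.985  0.006] z [ 0.003 -0.007 -1.   ] F [ 0.8 -1.1 -0.9] w 86.7 q [-1.08  0.08  1.42 -0.    1.64  0.66]
yaw now -9.91 delta now-frame [ 104.7 -179.9  -22.7]
turn 0.09 delta after turn [ 104.4 -180.2  -22.1]
```

Call:
send_rows(
  moves=[
    [[25,-45,0,0,87],[30,-45,0,0,87],[25,-45,0,0,87],[20,-38,0,0,87],[0,0,0,0,87]],
  ],
)

```text
clock: 2.4
ee_pos: [0.4705, -0.326, 0.3735]
ee_rot: [0.997, -0.081, 0.001, -0.001]
contact_force: [-0.4, -0.5, 1.2]
gripper_width: 0.0868
```

```bash
python3 - <<'E'
from h import *
st()
im,d,c=snap('wrist','w1')
for t in ['lid_lip','lid_hinge']:
    r=bot.tip_of('wrist',t); print(t,[(np.round(x['position'],1).tolist(),round(x['conf'],2)) for x in r[:3]])
q=cloud(c,d)
p=q.reshape(-1,3); k=np.isfinite(p[:,0])&(p[:,2]>.03)&(p[:,2]<.2); print(k.sum())
np.set_printoptions(suppress=True)
for v in range(20,384,40): print(v,[tuple(np.round(q[v,u]*1000).astype(int)) if np.isfinite(q[v,u,0]) else 0 for u in range(40,512,70)])
E
```

```text
t 2.4 pos [ 470.5 -326.   373.5] x [ 0.987 -0.161  0.001] y [-0.161 -0.987 -0.002] z [ 0.002  0.001 -1.   ] F [-0.4 -0.5  1.2] w 86.8 q [-0.74  0.04  1.47  0.    1.63  0.99]
lid_lip [([259.8, 174.3], 0.64)]
lid_hinge []
35675
20 [(np.int64(676), np.int64(-107), np.int64(107)), (np.int64(676), np.int64(-171), np.int64(56)), (np.int64(673), np.int64(-253), np.int64(0)), (np.int64(634), np.int64(-353), np.int64(113)), (np.int64(639), np.int64(-459), np.int64(0)), (np.int64(623), np.int64(-563), np.int64(-1)), (np.int64(605), np.int64(-664), np.int64(1))]
60 [(np.int64(628), np.int64(-111), np.int64(139)), (np.int64(637), np.int64(-133), np.int64(-1)), (np.int64(620), np.int64(-241), np.int64(1)), (np.int64(592), np.int64(-346), np.int64(105)), (np.int64(584), np.int64(-454), np.int64(-1)), (np.int64(563), np.int64(-508), np.int64(126)), (np.int64(549), np.int64(-663), np.int64(6))]
100 [(np.int64(599), np.int64(-4), np.int64(-3)), (np.int64(580), np.int64(-115), np.int64(-1)), (np.int64(562), np.int64(-227), np.int64(0)), (np.int64(545), np.int64(-338), np.int64(93)), (np.int64(525), np
[... 1787 characters left out ...]
87), np.int64(455))]
340 [(np.int64(499), np.int64(-276), np.int64(456)), (np.int64(482), np.int64(-282), np.int64(438)), (np.int64(99), np.int64(-116), np.int64(-1)), (np.int64(492), np.int64(-332), np.int64(458)), (np.int64(489), np.int64(-350), np.int64(458)), (np.int64(487), np.int64(-367), np.int64(459)), (np.int64(483), np.int64(-386), np.int64(458))]
380 [(np.int64(501), np.int64(-287), np.int64(472)), (np.int64(499), np.int64(-302), np.int64(471)), (np.int64(496), np.int64(-317), np.int64(472)), (np.int64(494), np.int64(-332), np.int64(471)), (np.int64(492), np.int64(-347), np.int64(472)), (np.int64(489), np.int64(-362), np.int64(472)), (np.int64(485), np.int64(-378), np.int64(471))]
```

View pics/w1.png

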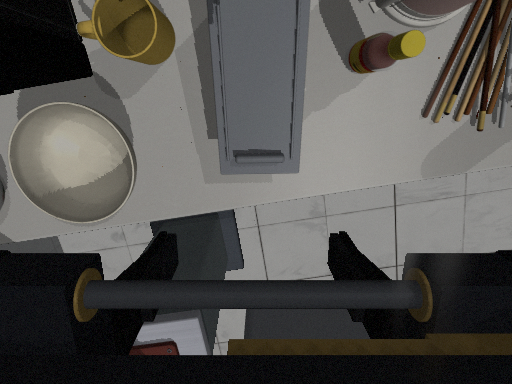

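The wrist view shows the lid with its front edge at about (260, 174) and the bar at (260, 158). The cream bowl is at (72, 162), the mug at (130, 25) and the bottle at (385, 50). I'll fit the lid.

```bash
python3 - <<'E'
from h import *
f=np.load('pics/w1.npz'); d=f['d']; k=f['k']; c=dict(fx=k[0],fy=k[1],cx=k[2],cy=k[3],T=f['T'])
q=cloud(c,d); 
# lid
p=q[0:180,205:312].reshape(-1,3); p=p[np.isfinite(p[:,0])&(p[:,2]>.045)&(p[:,2]<.2)]
rng=np.random.default_rng(0);best=None
for _ in range(1000):
    a=p[rng.choice(len(p),3,False)]; n=np.cross(a[1]-a[0],a[2]-a[0]); n/=np.linalg.norm(n)+1e-9
    i=abs((p-a[0])@n)<.003
    if best is None or i.sum()>best.sum(): best=i
l=p[best]; m=l.mean(0); n=np.linalg.svd(l-m,full_matrices=False)[2][2]; n*=np.sign(n[2])
print('tilt',np.degrees(np.arccos(n[2])),'yaw from n',np.degrees(np.arctan2(-n[1],-n[0])))
r=cv2.minAreaRect((l[:,:2]*1000).astype(np.float32)); b=cv2.boxPoints(r); print(r)
for x in b/1000: print(np.round(x,4),'z',round(m[2]-((x-m[:2])@n[:2])/n[2],4))
h=(p-m)@n; bar=p[(h>.01)]; print('bar',len(bar),np.round(np.percentile(bar,[2,50,98],axis=0),4).tolist(), cv2.minAreaRect((bar[:,:2]*1000).astype(np.float32)))
# bowl
p=q[95:228,0:140].reshape(-1,3); p=p[np.isfinite(p[:,0])&(p[:,2]>.076)&(p[:,2]<.09)]
print('bowl rim',len(p),cv2.minEnclosingCircle((p[:,:2]*1000).astype(np.float32)))
p=q[25:75,345:430].reshape(-1,3); p=p[np.isfinite(p[:,0])&(p[:,2]>.05)&(p[:,2]<.2)]
print('bottle',cv2.minEnclosingCircle((p[:,:2]*1000).astype(np.float32)))
p=q[0:70,70:180].reshape(-1,3); p=p[np.isfinite(p[:,0])&(p[:,2]>.02)&(p[:,2]<.12)]
print('mug',cv2.minEnclosingCircle((p[:,:2]*1000).astype(np.float32)))
E
```

```text
tilt 13.975019811923493 yaw from n -9.431765889459458
((545.4139404296875, -349.3294982910156), (117.91960144042969, 216.53236389160156), 81.70414733886719)
[ 0.4298 -0.3921] z 0.0659
[ 0.644  -0.4233] z 0.1198
[ 0.6611 -0.3066] z 0.1192
[ 0.4468 -0.2754] z 0.0653
bar 383 [[0.456, -0.3698, 0.0841], [0.4649, -0.3381, 0.0868], [0.4731, -0.3052, 0.0888]] ((465.0574951171875, -337.4800109863281), (68.2942886352539, 11.657349586486816), 80.73821258544922)
bowl rim 1170 ((497.6234436035156, -67.14466857910156), 90.7420654296875)
bottle ((576.4393920898438, -508.8636169433594), 22.94355583190918)
mug ((670.344970703125, -168.6079559326172), 75.30950164794922)
```

```bash
python3 - <<'E'
from h import *
go([.465,-.3378,.090],-8.9)
E
```

```text
yaw now -9.56 delta now-frame [ -1.1   7.5 283.1]
turn -0.66 delta after turn [ -1.3   7.6 283.1]
```

Call:
send_rows(
  moves=[
    [[-1,7.5,46,-0.4,87],[0,0,48,0,87],[0,0,48,0,87],[0,0,48,0,87],[0,0,45,0,87]],
  ],
  newtons=15,
)

```text
clock: 3.05
ee_pos: [0.4637, -0.339, 0.136]
ee_rot: [0.997, -0.082, -0.0, 0.0]
contact_force: [0.7, 0.2, 0.3]
gripper_width: 0.0871
```

```bash
python3 - <<'E'
from h import *
st();go([.465,-.3378,.090],-8.9)
im,d,c=snap('wrist','w2')
E
```

```text
t 3.05 pos [ 463.7 -339.   136. ] x [ 0.987 -0.163 -0.001] y [-0.163 -0.987  0.   ] z [-0.001 -0.    -1.   ] F [0.7 0.2 0.3] w 87.1 q [-0.77  0.19  1.75 -0.    1.2   0.97]
yaw now -9.36 delta now-frame [ 1.1 -1.4 46. ]
turn -0.46 delta after turn [ 1.1 -1.4 46. ]
```

View pics/w2.png

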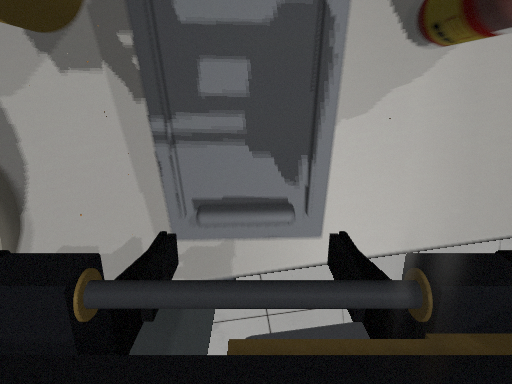

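```bash
python3 - <<'E'
from h import *
f=np.load('pics/w2.npz'); d=f['d']; k=f['k']; c=dict(fx=k[0],fy=k[1],cx=k[2],cy=k[3],T=f['T'])
q=cloud(c,d)
p=q[205:225,190:305].reshape(-1,3); print(np.round(np.nanmedian(p,axis=0),4))
for v in (190,200,208,214,220,226,232,238): print(v,np.round(q[v,[190,200,220,247,270,294,300]]*1000).astype(int).tolist())
E
```

```text
[ 0.4648 -0.3326  0.077 ]
190 [[487, -296, 69], [485, -303, 69], [483, -316, 68], [480, -335, 68], [477, -351, 68], [475, -367, 68], [474, -372, 67]]
200 [[479, -293, 67], [477, -300, 66], [475, -314, 65], [472, -334, 67], [470, -350, 67], [466, -367, 66], [466, -371, 66]]
208 [[472, -291, 64], [473, -300, 71], [471, -314, 71], [468, -333, 73], [466, -349, 73], [460, -366, 65], [459, -370, 64]]
214 [[467, -290, 64], [471, -301, 78], [469, -314, 78], [466, -333, 78], [463, -348, 78], [460, -365, 77], [454, -370, 63]]
220 [[462, -289, 64], [467, -300, 78], [465, -314, 79], [462, -332, 80], [460, -348, 79], [456, -364, 77], [448, -369, 61]]
226 [[456, -287, 61], [462, -299, 78], [460, -312, 77], [457, -331, 78], [454, -347, 76], [444, -364, 61], [443, -369, 61]]
232 [[451, -286, 60], [450, -293, 60], [448, -308, 60], [444, -328, 58], [441, -346, 59], [438, -364, 59], [438, -368, 59]]
238 [[446, -284, 58], [444, -292, 58], [442, -307, 59], [438, -328, 58], [435, -345, 58], [433, -363, 58], [431, -368, 57]]
```

```bash
python3 - <<'E'
from h import *
for n in ('w1','w2'):
    f=np.load(f'pics/{n}.npz'); d=f['d']; k=f['k']; c=dict(fx=k[0],fy=k[1],cx=k[2],cy=k[3],T=f['T'])
    q=cloud(c,d); print(n,'table',[np.round(q[v,u]*1000).astype(int).tolist() for v,u in ((60,200),(150,190),(150,400),(20,330),(100,400),(200,100))])
st()
im,d,c=snap('wrist','w3'); q=cloud(c,d); print([np.round(q[v,u]*1000).astype(int).tolist() for v,u in ((150,100),(150,400),(100,400),(200,100),(220,247),(190,247),(60,250),(100,250),(20,250))])
im,d,c=snap('side','s3')
q=cloud(c,d); print([np.round(q[v,u]*1000).astype(int).tolist() for v,u in ((240,300),(245,275),(250,260))])
E
```

```text
w1 table [[615, -271, -2], [481, -225, 0], [423, -574, -2], [637, -473, 1], [505, -574, 0], [429, -67, 34]]
w2 table [[565, -324, 89], [515, -304, 76], [471, -474, -9], [573, -396, 92], [516, -475, -10], [470, -187, -7]]
t 3.1 pos [ 459.8 -335.4  127.4] x [ 0.987 -0.163 -0.011] y [-0.163 -0.987 -0.007] z [-0.01   0.009 -1.   ] F [-4.1  2.8 -4.7] w 86.8 q [-0.77  0.2   1.76 -0.    1.2   0.97]
[[517, -206, 3], [474, -469, 4], [517, -470, 4], [472, -191, 3], [466, -333, 91], [483, -335, 81], [560, -351, 100], [540, -347, 93], [578, -354, 103]]
[[603, -364, 108], [523, -342, 87], [466, -356, 88]]
```

View pics/s3.png

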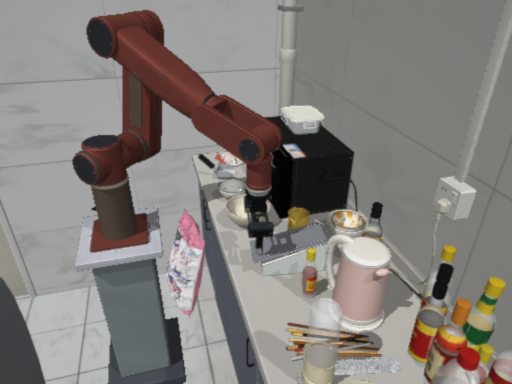

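```bash
python3 - <<'E'
from h import *
st()
im,d,c=snap('wrist','w4'); q=cloud(c,d); s=st()
print('table',[np.round(q[v,u]*1000,1).tolist() for v,u in ((150,100),(150,400),(100,400),(200,100))])
p=q[195:235,185:310].reshape(-1,3); k=p[:,2]>.083; b=p[k]; r=cv2.minAreaRect((b[:,:2]*1000).astype(np.float32)); print(r,np.round(np.nanpercentile(b[:,2],[5,50,95]),4))
x,y=np.array(r[0])/1000
go([x,y,.090],-8.9)
E
```

```text
t 3.2 pos [ 462.3 -337.   134.9] x [ 0.987 -0.162 -0.007] y [-0.162 -0.987 -0.004] z [-0.006  0.005 -1.   ] F [1.  0.1 1.2] w 87.0 q [-0.77  0.19  1.75 -0.    1.21  0.97]
t 3.25 pos [ 464.4 -338.5  138.3] x [ 0.987 -0.162 -0.001] y [-0.162 -0.987 -0.001] z [-0.001  0.001 -1.   ] F [ 1.4 -0.3  0.5] w 87.1 q [-0.77  0.19  1.75 -0.    1.21  0.97]
table [[521.7, -206.2, 1.9], [477.5, -477.4, 4.9], [521.5, -478.9, 3.4], [474.8, -190.9, 1.6]]
((469.29248046875, -336.6363220214844), (69.42903137207031, 13.565093994140625), 81.90400695800781) [0.0843 0.0899 0.0916]
yaw now -9.31 delta now-frame [ 4.6 -2.6 48.3]
turn -0.41 delta after turn [ 4.5 -2.6 48.3]
```

Call:
send_rows(
  moves=[
    [[3,-2,14,0,87],[0,0,14,0,87],[0,0,12,0,87],[0,0,7,0,87],[0,0,0,0,87]],
  ],
  newtons=15,
)

```text
clock: 3.75
ee_pos: [0.4678, -0.3353, 0.0896]
ee_rot: [0.997, -0.08, -0.001, -0.001]
contact_force: [1.1, 0.6, -0.8]
gripper_width: 0.087
```

```bash
python3 - <<'E'
from h import *
st()
im,d,c=snap('wrist','w5'); st()
E
```

```text
t 3.75 pos [ 467.8 -335.3   89.6] x [ 0.987 -0.16  -0.002] y [-0.16  -0.987 -0.001] z [-0.002  0.002 -1.   ] F [ 1.1  0.6 -0.8] w 87.0 q [-0.76  0.25  1.78 -0.    1.12  0.97]
t 3.8 pos [ 468.3 -335.7   90.5] x [ 0.987 -0.16  -0.001] y [-0.16  -0.987 -0.001] z [-0.001  0.001 -1.   ] F [0.  0.2 0. ] w 86.9 q [-0.76  0.25  1.77 -0.    1.12  0.97]
```

View pics/w5.png

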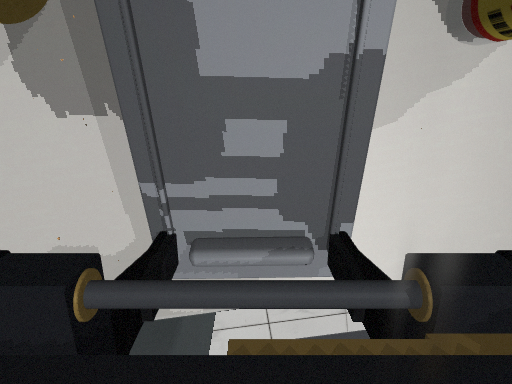

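The fingers straddle the bar at (190–314, 250) and nothing is touching yet. Closing.

Call:
send_rows(
  moves=[
    [[0,0,0,0,60],[0,0,0,0,60],[0,0,0,0,60],[0,0,0,0,60]],
  ],
  newtons=15,
)

```text
clock: 4.2
ee_pos: [0.4692, -0.3349, 0.0913]
ee_rot: [0.997, -0.08, 0.0, -0.001]
contact_force: [2.3, 5.2, 0.5]
gripper_width: 0.0694
```

Call:
send_rows(
  moves=[
    [[-3,0,-12,0,60],[-1,0,-20,0,60],[0,0,-22,0,60],[2,0,-20,0,60],[3,0,-18,0,60]],
  ],
)

```text
clock: 4.7
ee_pos: [0.4713, -0.3351, 0.1843]
ee_rot: [0.997, -0.08, 0.002, -0.001]
contact_force: [7.8, 2.3, -4.4]
gripper_width: 0.0694
```

Call:
send_rows(
  moves=[
    [[5,0,-18,0,60],[6,0,-18,0,60],[0,0,0,0,60],[0,0,0,0,60]],
  ],
)

```text
clock: 5.1
ee_pos: [0.4825, -0.3367, 0.2199]
ee_rot: [0.997, -0.08, 0.002, -0.001]
contact_force: [6.4, 3.2, -3.3]
gripper_width: 0.0695
```

```bash
python3 - <<'E'
from h import *
st()
im,d,c=snap('wrist','w6'); 
im,d,c=snap('side','s6');q=cloud(c,d); print([np.round(q[v,u]*1000).astype(int).tolist() for v,u in ((240,300),(245,275),(250,260))])
cv2.imwrite('pics/c6.png',np.hstack([cv2.imread('pics/w6.png')[:,:,:],cv2.resize(im[150:310,190:350],(384,384))])[:, :800])
E
```

```text
t 5.1 pos [ 482.5 -336.7  219.9] x [ 0.987 -0.159  0.004] y [-0.159 -0.987 -0.002] z [ 0.004  0.001 -1.   ] F [ 6.4  3.2 -3.3] w 69.5 q [-0.75  0.14  1.64  0.    1.36  0.98]
[[629, -306, 61], [540, -293, 47], [478, -313, 53]]
```

View pics/c6.png

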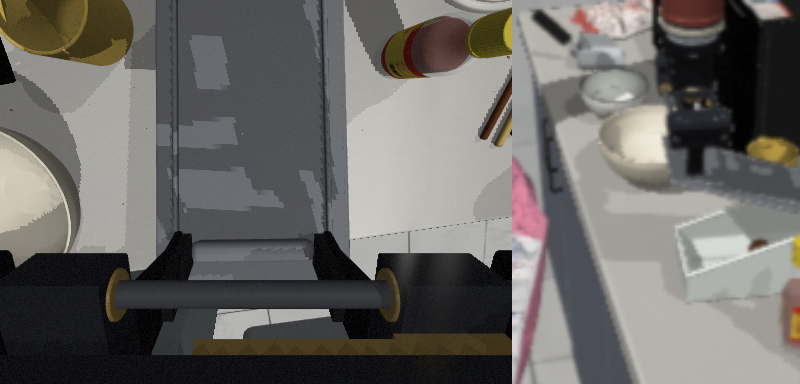

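The lid follows and is now about 20° above horizontal, with the bar still in the grip. I'll keep following the arc.

Call:
send_rows(
  moves=[
    [[8,0,-18,0,60],[10,0,-18,0,60],[11,0,-16,0,60],[12,0,-15,0,60],[0,0,0,0,60]],
  ],
)

```text
clock: 5.7
ee_pos: [0.5244, -0.3428, 0.2869]
ee_rot: [0.997, -0.079, 0.003, -0.001]
contact_force: [6.9, 3.9, -5.0]
gripper_width: 0.0695
```

Call:
send_rows(
  moves=[
    [[13,0,-13,0,60],[14,0,-12,0,60],[15,0,-11,0,60],[16,0,-10,0,60],[0,0,0,0,60]],
  ],
)

```text
clock: 6.2
ee_pos: [0.5808, -0.351, 0.3303]
ee_rot: [0.997, -0.079, 0.0, -0.003]
contact_force: [4.9, 6.0, -6.3]
gripper_width: 0.069
```

```bash
python3 - <<'E'
from h import *
st()
im,d,c=snap('side','s7');
im2,d,c=snap('wrist','w7'); 
cv2.imwrite('pics/c7.png',np.hstack([im2,cv2.resize(im[120:280,190:350],(384,384))])[:, :800])
E
```

```text
t 6.2 pos [ 580.8 -351.   330.3] x [ 0.988 -0.157  0.   ] y [-0.157 -0.988 -0.005] z [ 0.001  0.005 -1.   ] F [ 4.9  6.  -6.3] w 69.0 q [-0.66  0.31  1.24  0.    1.59  1.07]
```

View pics/c7.png

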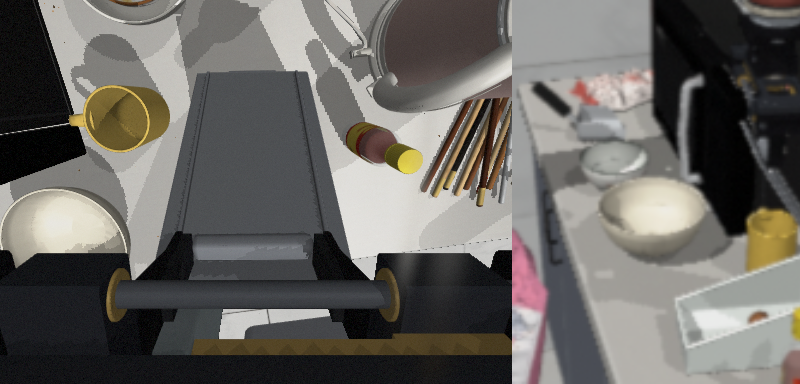

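Call:
send_rows(
  moves=[
    [[17,0,-8,0,60],[18,0,-6,0,60],[18,0,-5,0,60],[19,0,-4,0,60],[0,0,0,0,60]],
  ],
)

```text
clock: 6.8
ee_pos: [0.6518, -0.3615, 0.3534]
ee_rot: [0.997, -0.078, -0.0, -0.003]
contact_force: [2.6, 10.1, -2.7]
gripper_width: 0.0692
```

Call:
send_rows(
  moves=[
    [[18,0,-2,0,60],[16,0,0,0,60],[0,0,0,0,60],[0,0,0,0,60]],
  ],
)

```text
clock: 7.2
ee_pos: [0.6845, -0.3663, 0.3558]
ee_rot: [0.997, -0.078, -0.001, -0.003]
contact_force: [2.2, 11.4, -1.7]
gripper_width: 0.0691
```

```bash
python3 - <<'E'
from h import *
st()
im,d,c=snap('side','s8');
im2,d,c=snap('wrist','w8'); 
cv2.imwrite('pics/c8.png',np.hstack([im2,cv2.resize(im[120:280,210:370],(384,384))])[:, :800])
E
```

```text
t 7.2 pos [ 684.5 -366.3  355.8] x [ 0.988 -0.155 -0.002] y [-0.155 -0.988 -0.007] z [-0.     0.007 -1.   ] F [ 2.2 11.4 -1.7] w 69.1 q [-0.6   0.58  0.84  0.01  1.73  1.13]
```

View pics/c8.png

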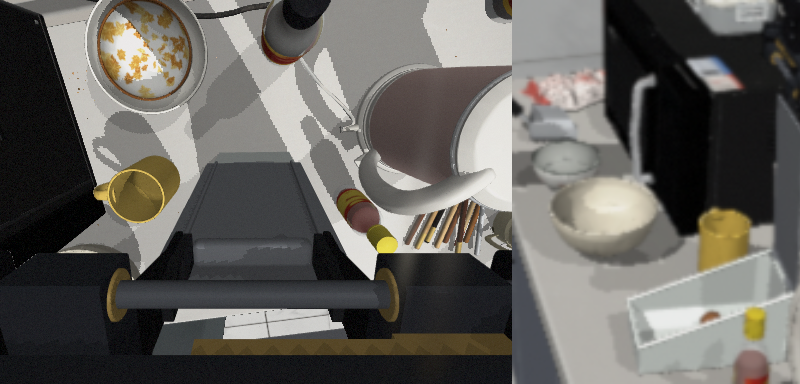

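Call:
send_rows(
  moves=[
    [[8,-2,1,0,60],[6,-1,1,0,60],[0,0,0,0,60],[0,0,0,0,87],[0,0,0,0,87]],
  ],
)

```text
clock: 7.8
ee_pos: [0.6973, -0.3704, 0.3552]
ee_rot: [0.997, -0.08, 0.0, 0.001]
contact_force: [0.4, 0.2, -0.0]
gripper_width: 0.078
```

```bash
python3 - <<'E'
from h import *
st()
im,d,c=snap('side','s9');
cv2.imwrite('pics/c9.png',cv2.resize(im[100:280,210:390],(576,576)))
E
```

```text
t 7.8 pos [ 697.3 -370.4  355.2] x [ 0.987 -0.16   0.001] y [-0.16  -0.987  0.001] z [ 0.    -0.001 -1.   ] F [ 0.4  0.2 -0. ] w 78.0 q [-0.59  0.61  0.79 -0.    1.74  1.14]
```

View pics/c9.png

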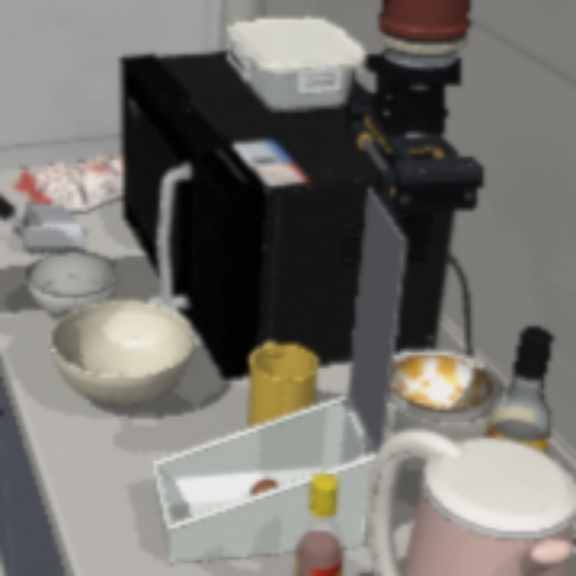

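Call:
send_rows(
  moves=[
    [[0,0,-10,0,87],[0,0,-20,0,87],[0,0,-25,0,87],[0,0,-15,0,87],[0,0,0,0,87]],
  ],
)

```text
clock: 8.35
ee_pos: [0.6972, -0.3711, 0.43]
ee_rot: [0.997, -0.081, 0.003, 0.002]
contact_force: [-0.4, -0.0, 0.3]
gripper_width: 0.087
```

```bash
python3 - <<'E'
from h import *
st()
im,d,c=snap('side','s10');
cv2.imwrite('pics/c10.png',cv2.resize(im[100:280,210:390],(576,576)))
go([.42,.33,.35],-14)
E
```

```text
t 8.35 pos [ 697.2 -371.1  430. ] x [ 0.987 -0.161  0.006] y [-0.161 -0.987  0.003] z [ 0.005 -0.004 -1.   ] F [-0.4 -0.   0.3] w 87.0 q [-0.59  0.64  0.61 -0.    1.88  1.14]
yaw now -9.25 delta now-frame [-386.5 -647.4   74.9]
turn 4.75 delta after turn [-438.5 -613.    77.6]
```

View pics/c10.png

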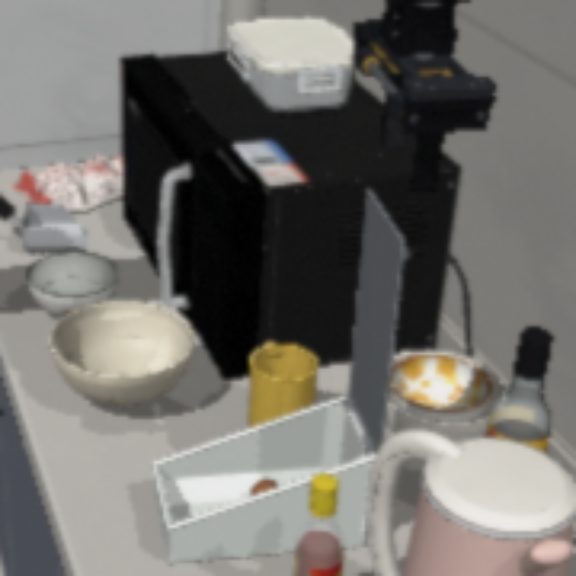

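Call:
send_rows(
  moves=[
    [[-35,0,0,0,87],[-48,0,0,0,87],[-48,0,0,0,87],[-40,0,10,0,87],[-20,0,10,0,87]],
  ],
)

```text
clock: 8.9
ee_pos: [0.5054, -0.3391, 0.4045]
ee_rot: [0.997, -0.081, -0.0, 0.0]
contact_force: [1.2, -1.2, 0.4]
gripper_width: 0.087
```

Call:
send_rows(
  moves=[
    [[0,0,0,0,87],[0,0,0,0,87]],
  ],
)

```text
clock: 9.1
ee_pos: [0.5083, -0.3396, 0.4045]
ee_rot: [0.997, -0.081, -0.0, -0.0]
contact_force: [0.4, -0.7, 0.1]
gripper_width: 0.0873
```

```bash
python3 - <<'E'
from h import *
st()
im,d,c=snap('wrist','w11'); st()
for i in (1,2,3,4):
    pass
r=bot.tip_of('wrist','walnut1'); print([(np.round(x['position'],1).tolist(),round(x['conf'],2)) for x in r])
q=cloud(c,d)
for x in r: u,v=map(int,x['position']); print(np.round(q[v,u]*1000))
cv2.imwrite('pics/w11.png',cv2.resize(im,(800,600)))
E
```

```text
t 9.1 pos [ 508.3 -339.6  404.5] x [ 0.987 -0.161 -0.001] y [-0.161 -0.987 -0.   ] z [-0.     0.001 -1.   ] F [ 0.4 -0.7  0.1] w 87.3 q [-0.72  0.14  1.31  0.    1.7   1.01]
t 9.15 pos [ 509.  -339.7  404.9] x [ 0.987 -0.16   0.   ] y [-0.16  -0.987 -0.   ] z [ 0.  0. -1.] F [-1.1  0.7 -0.2] w 86.9 q [-0.72  0.14  1.3   0.    1.7   1.01]
[([236.4, 62.9], 0.87), ([240.6, 96.3], 0.76), ([262.6, 66.3], 0.66), ([263.5, 101.1], 0.57)]
[ 642. -337.   38.]
[ 592. -334.   39.]
[ 630. -375.   38.]
[ 579. -369.   39.]
```

View pics/w11.png

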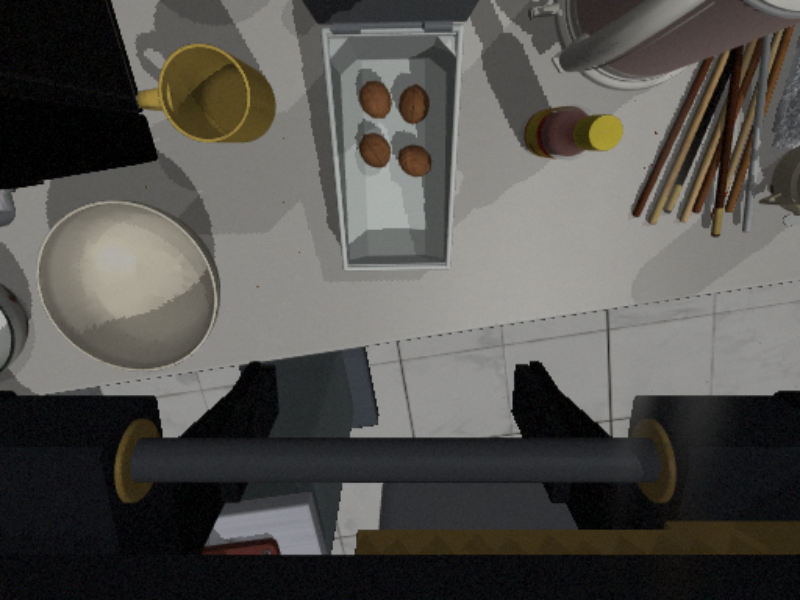

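The four walnuts are in a 2×2 group at the back of the bin, around (375, 100), (413, 103), (375, 150) and (414, 160) in the enlarged view. The front half is empty and the lid stands upright. Next I'll fix the bin frame from this view.

```bash
python3 - <<'E'
from h import *
f=np.load('pics/w11.npz'); d=f['d']; k=f['k']; c=dict(fx=k[0],fy=k[1],cx=k[2],cy=k[3],T=f['T'])
q=cloud(c,d)*1000
print('table',[np.round(q[v,u]).tolist() for v,u in ((130,180),(200,250),(150,320),(100,310),(190,320))])
p=q[10:175,200:300].reshape(-1,3); p=p[np.isfinite(p[:,0])]
for yaw in (-8.0,-8.6,-9.2):
    a=np.radians(yaw); ex=np.array([np.cos(a),np.sin(a)]); ey=np.array([-np.sin(a),np.cos(a)])
    X=(p[:,:2]-[572,-354])@ex; Y=(p[:,:2]-[572,-354])@ey
    # rim: height approx 50+70*(X+105)/210
    zr=50+(X+105)/3
    k=(abs(p[:,2]-zr)<4)&(X>-115)&(X<90)
    for lo,hi in ((-100,-50),(-50,0),(0,50),(50,90)):
        kk=k&(X>lo)&(X<hi); L=Y[kk&(Y>30)]; R=Y[kk&(Y<-30)]
        print(yaw,lo,'L',np.round(np.percentile(L,[5,50,95]),1) if len(L) else 0,'R',np.round(np.percentile(R,[5,50,95]),1) if len(R) else 0)
    kk=(abs(p[:,2]-50)<5)&(abs(Y)<40)&(X<-80); print('front',np.round(np.percentile(X[kk],[5,50,95]),1))
kk=(p[:,2]<14)&(abs(X)<90)&(abs(Y)<25); print('floor z',np.median(p[kk,2]))
E
```

```text
table [[553.0, -219.0, -1.0], [406.0, -319.0, -0.0], [479.0, -457.0, 1.0], [567.0, -449.0, 2.0], [404.0, -450.0, -1.0]]
-8.0 -100 L [35.9 56.6 60.1] R [-52.5 -49.2 -34.9]
-8.0 -50 L [55.1 57.3 59.8] R [-52.7 -50.  -47.7]
-8.0 0 L [54.8 57.2 59.8] R [-52.8 -50.1 -48. ]
-8.0 50 L [54.8 57.  59.6] R [-52.9 -50.3 -48. ]
front [-103.4  -99.5  -97.1]
-8.6 -100 L [36.5 56.  59.3] R [-53.2 -49.9 -34.5]
-8.6 -50 L [54.8 57.  59.6] R [-52.8 -50.2 -48. ]
-8.6 0 L [55.1 57.5 60.1] R [-52.5 -50.  -47.7]
-8.6 50 L [55.5 57.8 60.4] R [-52.2 -49.5 -47.2]
front [-103.3  -99.5  -96.9]
-9.2 -100 L [35.4 55.2 58.5] R [-54.  -50.4 -33.8]
-9.2 -50 L [54.6 56.8 59.3] R [-53.  -50.5 -48.2]
-9.2 0 L [55.5 57.8 60.5] R [-52.3 -49.6 -47.4]
-9.2 50 L [56.2 58.5 61.1] R [-51.5 -48.8 -46.6]
front [-103.1  -99.5  -96.8]
floor z 8.063440927229436
```

Call:
send_rows(
  moves=[
    [[-8,-20,0,4.7,87],[-18,-44,0,0,87],[-18,-44,0,0,87],[-18,-44,0,0,87],[-18,-44,0,0,87]],
  ],
)

```text
clock: 9.7
ee_pos: [0.4769, -0.1287, 0.4053]
ee_rot: [0.993, -0.121, 0.0, -0.0]
contact_force: [1.0, 1.0, 0.3]
gripper_width: 0.0871
```

Call:
send_rows(
  moves=[
    [[-18,-44,0,0,87],[-18,-44,0,0,87],[-18,-44,0,0,87],[-18,-44,0,0,87],[-18,-44,0,0,87]],
  ],
)

```text
clock: 10.2
ee_pos: [0.4422, 0.1072, 0.4057]
ee_rot: [0.993, -0.121, 0.0, -0.0]
contact_force: [1.8, 0.7, -0.5]
gripper_width: 0.0869
```

Call:
send_rows(
  moves=[
    [[-18,-44,0,0,87],[-18,-44,0,0,87],[-18,-44,0,0,87],[-16,-40,0,0,87],[-14,-34,0,0,87]],
  ],
)

```text
clock: 10.7
ee_pos: [0.4096, 0.3284, 0.4053]
ee_rot: [0.993, -0.12, 0.0, -0.0]
contact_force: [0.1, -0.2, 0.3]
gripper_width: 0.0869
```

Call:
send_rows(
  moves=[
    [[0,0,0,0,87],[0,0,0,0,87],[0,0,0,0,87]],
  ],
)

```text
clock: 11.0
ee_pos: [0.4103, 0.3247, 0.4051]
ee_rot: [0.993, -0.121, 0.0, 0.0]
contact_force: [-0.3, 0.5, 1.9]
gripper_width: 0.0871
```

```bash
python3 - <<'E'
from h import *
st()
im,d,c=snap('wrist','w12'); st()
q=cloud(c,d)
for t in ('scoop_grip','scoop_lip','scoop'):
  r=bot.tip_of('wrist',t); print(t,[(np.round(x['position'],1).tolist(),round(x['conf'],2)) for x in r[:2]])
  for x in r[:1]:
    u,v=x['position']; print(np.round(q[int(v),int(u)]*1000), np.round(ray(c,u,v,{'scoop_grip':.089,'scoop_lip':0,'scoop':0}[t])*1000))
cv2.imwrite('pics/w12b.png',cv2.resize(im,(800,600)))
E
```

```text
t 11.0 pos [410.3 324.7 405.1] x [ 0.971 -0.241  0.   ] y [-0.241 -0.971  0.001] z [-0.    -0.001 -1.   ] F [-0.3  0.5  1.9] w 87.1 q [ 0.52 -0.08  1.53 -0.    1.69  2.33]
t 11.05 pos [410.3 324.4 405.2] x [ 0.97  -0.241  0.   ] y [-0.241 -0.97   0.   ] z [ 0. -0. -1.] F [ 0.2 -0.2 -0.7] w 87.2 q [ 0.52 -0.08  1.53 -0.    1.69  2.33]
scoop_grip [([212.3, 170.8], 0.95)]
[403. 387. 104.] [398. 390.  89.]
scoop_lip []
scoop [([220.7, 123.1], 0.74)]
[461. 366.  28.] [459. 368.   0.]
```

View pics/w12b.png

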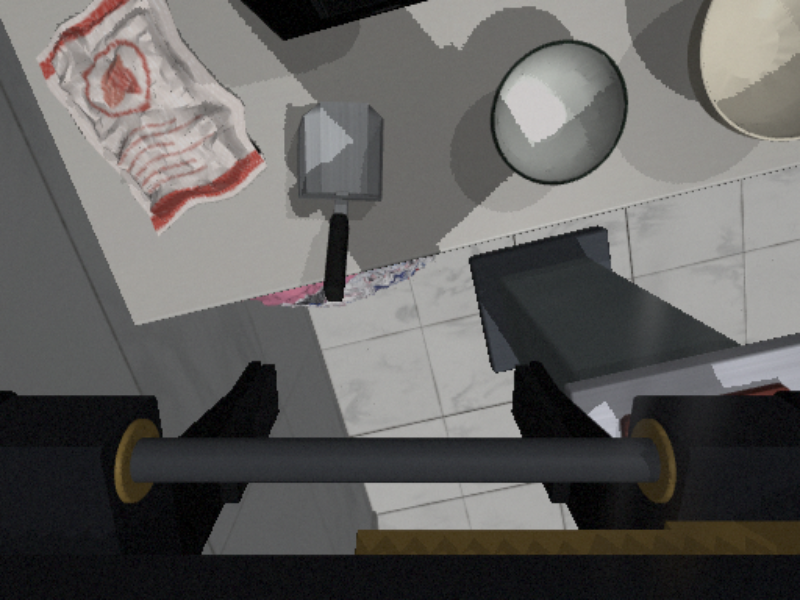

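```bash
python3 - <<'E'
from h import *
f=np.load('pics/w12.npz'); d=f['d']; im=f['im']; k=f['k']; c=dict(fx=k[0],fy=k[1],cx=k[2],cy=k[3],T=f['T'])
q=cloud(c,d)*1000
p=q[60:200,180:255].reshape(-1,3); g=im[60:200,180:255].reshape(-1,3).astype(int)
print('table',[np.round(q[v,u]).tolist() for v,u in ((100,280),(140,170),(60,270))])
H=p[(p[:,2]>55)&(p[:,2]<140)]; print(len(H))
b=H
for lo in range(50,125,10):
    s=H[(H[:,2]>lo)&(H[:,2]<lo+10)]
    if len(s): print(lo,len(s),np.round(s.mean(0),1),np.round(s.min(0)),np.round(s.max(0)))
m=b[:,:2].mean(0); v=np.linalg.svd(b[:,:2]-m,full_matrices=False)[2][0]; print('handle yaw',np.degrees(np.arctan2(*(v*np.sign(v[0]))[::-1])),m)
s=p[(p[:,2]>5)&(p[:,2]<54)&(p[:,0]>425)]; r=cv2.minAreaRect(s[:,:2].astype(np.float32)); print(r); print(cv2.boxPoints(r))
E
```

```text
table [[471.0, 260.0, 0.0], [452.0, 463.0, -0.0], [536.0, 262.0, 1.0]]
702
50 13 [441.4 371.9  58.8] [434. 367.  57.] [445. 383.  60.]
60 94 [435.2 374.   65. ] [411. 366.  60.] [444. 384.  70.]
70 96 [426.1 377.2  75.6] [397. 370.  71.] [435. 387.  80.]
80 94 [417.6 379.5  84.7] [395. 372.  80.] [425. 391.  90.]
90 109 [406.4 382.2  95. ] [379. 375.  90.] [416. 394. 100.]
100 122 [394.3 386.1 105.6] [368. 378. 100.] [407. 400. 110.]
110 167 [385.8 389.2 115.1] [372. 381. 110.] [397. 399. 120.]
120 7 [385.1 390.6 120.5] [383. 388. 120.] [388. 393. 121.]
handle yaw -15.07935308969254 [407.88018794 382.27958121]
((492.370361328125, 359.7503356933594), (84.5275650024414, 105.56597137451172), 74.8819808959961)
[[430.39142 332.7155 ]
 [532.3038  305.18304]
 [554.3493  386.78516]
 [452.43695 414.31763]]
```

```bash
python3 - <<'E'
from h import *
st();go([.396,.3865,.081],-15.1)
E
```

```text
t 11.2 pos [410.3 324.1 405.4] x [ 0.97  -0.242  0.   ] y [-0.242 -0.97  -0.   ] z [ 0.  0. -1.] F [ 0.4  0.1 -0.3] w 86.5 q [ 0.52 -0.08  1.53 -0.    1.69  2.33]
yaw now -14.0 delta now-frame [-29.1 -57.  324.4]
turn 1.1 delta after turn [-30.  -56.5 324.4]
```

Call:
send_rows(
  moves=[
    [[-10,-18,30,1.1,87],[-10,-19,45,0,87],[-10,-19.5,48,0,87],[0,0,45,0,87],[0,0,40,0,87]],
  ],
)

```text
clock: 11.7
ee_pos: [0.3949, 0.3856, 0.1975]
ee_rot: [0.991, -0.131, -0.0, 0.0]
contact_force: [-0.5, 0.1, -0.3]
gripper_width: 0.0871
```

Call:
send_rows(
  moves=[
    [[0,0,30,0,87],[0,0,20,0,87],[0,0,5,0,87],[0,0,0,0,87]],
  ],
)

```text
clock: 12.1
ee_pos: [0.3953, 0.3855, 0.1444]
ee_rot: [0.991, -0.131, -0.0, 0.0]
contact_force: [-0.5, 0.5, 0.4]
gripper_width: 0.0872
```

```bash
python3 - <<'E'
from h import *
st();go([.396,.3865,.081],-15.1)
im,d,c=snap('wrist','w13'); st()
E
```

```text
t 12.1 pos [395.3 385.5 144.4] x [ 0.966 -0.26  -0.001] y [-0.26  -0.966  0.001] z [-0.001 -0.001 -1.   ] F [-0.5  0.5  0.4] w 87.2 q [ 0.63  0.13  1.8  -0.    1.21  2.46]
yaw now -15.06 delta now-frame [ 0.4 -1.2 63.4]
turn 0.04 delta after turn [ 0.4 -1.2 63.4]
t 12.15 pos [396.  386.1 145.6] x [ 0.966 -0.26   0.001] y [-0.26  -0.966 -0.001] z [ 0.001  0.001 -1.   ] F [-0.1 -0.4  0.6] w 87.1 q [0.63 0.13 1.8  0.   1.21 2.46]
```

View pics/w13.png

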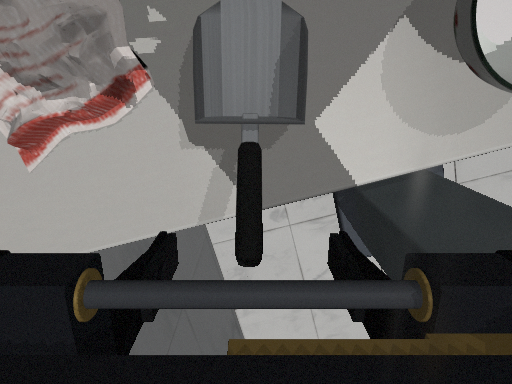

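The handle is vertical at u = 250 and centred between the fingers. I'll descend.

Call:
send_rows(
  moves=[
    [[0,-0.5,20,0,87],[0,0,22,0,87],[0,0,15,0,87],[0,0,7,0,87],[0,0,0,0,50]],
  ],
)

```text
clock: 12.65
ee_pos: [0.3953, 0.3864, 0.0804]
ee_rot: [0.991, -0.131, -0.0, 0.0]
contact_force: [-0.7, -0.0, 0.7]
gripper_width: 0.0841
```

Call:
send_rows(
  moves=[
    [[0,0,0,0,0],[0,0,0,0,0],[0,0,0,0,0],[0,0,0,0,0],[0,0,0,0,0]],
  ],
  newtons=20,
)

```text
clock: 13.15
ee_pos: [0.3955, 0.3867, 0.0809]
ee_rot: [0.991, -0.131, 0.0, -0.0]
contact_force: [0.1, 0.8, -0.1]
gripper_width: 0.0468
```

```bash
python3 - <<'E'
from h import *
st()
im,d,c=snap('wrist','w14'); im2,d,c=snap('side','s14')
cv2.imwrite('pics/c14.png',np.hstack([im,cv2.resize(im2[130:210,170:230],(288,384))]))
E
```

```text
t 13.15 pos [395.5 386.7  80.9] x [ 0.966 -0.259  0.   ] y [-0.259 -0.966 -0.   ] z [ 0.  0. -1.] F [ 0.1  0.8 -0.1] w 46.8 q [ 0.63  0.21  1.84 -0.    1.09  2.46]
```

View pics/c14.png

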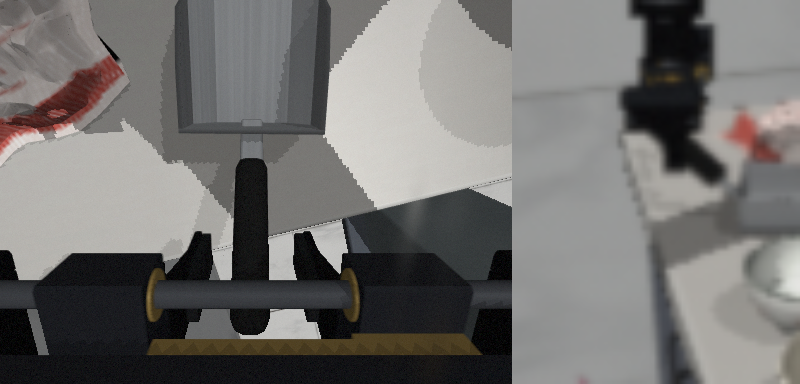

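Call:
send_rows(
  moves=[
    [[0,0,0,0,0],[0,0,0,0,0],[0,0,0,0,0],[0,0,0,0,0],[0,0,0,0,0]],
  ],
  newtons=5,
)

```text
clock: 13.75
ee_pos: [0.3953, 0.3866, 0.0806]
ee_rot: [0.991, -0.131, -0.0, -0.0]
contact_force: [-0.3, 0.8, -1.1]
gripper_width: 0.0182
```

Call:
send_rows(
  moves=[
    [[5,0,-8,0,0],[8,0,-12,0,0],[9,0,-12,0,0],[8,0,-8,0,0],[0,0,0,0,0]],
  ],
  newtons=5,
)

```text
clock: 14.25
ee_pos: [0.4271, 0.3792, 0.1232]
ee_rot: [0.991, -0.131, 0.002, -0.001]
contact_force: [1.5, -0.3, -1.1]
gripper_width: 0.018
```

```bash
python3 - <<'E'
from h import *
st()
im,d,c=snap('wrist','w15'); im2,d2,c2=snap('side','s15')
q=cloud(c,d)*1000
for v in (20,60,100,120,140,160): print(v,np.round(q[v,[200,252,300]]).tolist())
cv2.imwrite('pics/c15.png',np.hstack([im,cv2.resize(im2[130:210,190:250],(288,384))]))
E
```

```text
t 14.25 pos [427.1 379.2 123.2] x [ 0.966 -0.26   0.003] y [-0.26  -0.966 -0.003] z [ 0.004  0.002 -1.   ] F [ 1.5 -0.3 -1.1] w 18.0 q [ 0.59  0.19  1.77 -0.    1.17  2.42]
20 [[560.0, 377.0, 46.0], [553.0, 345.0, 37.0], [544.0, 315.0, 44.0]]
60 [[537.0, 384.0, 48.0], [529.0, 351.0, 38.0], [520.0, 320.0, 44.0]]
100 [[513.0, 392.0, 50.0], [503.0, 358.0, 40.0], [495.0, 326.0, 47.0]]
120 [[500.0, 396.0, 51.0], [490.0, 362.0, 40.0], [482.0, 329.0, 49.0]]
140 [[482.0, 411.0, -2.0], [481.0, 364.0, 74.0], [460.0, 327.0, -1.0]]
160 [[466.0, 416.0, -2.0], [473.0, 366.0, 96.0], [442.0, 330.0, -3.0]]
```

View pics/c15.png

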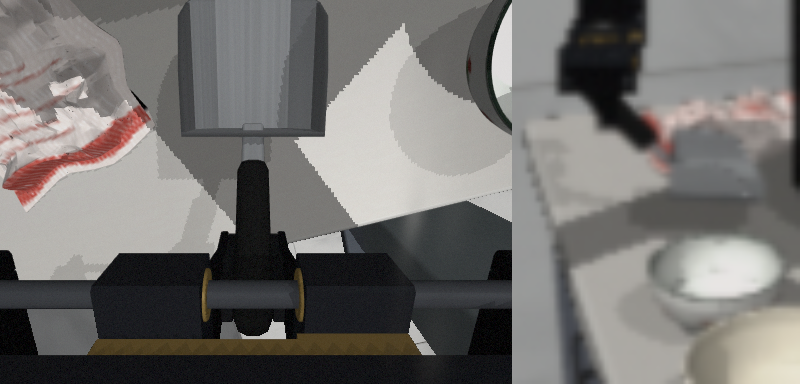

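Call:
send_rows(
  moves=[
    [[0,0,0,0,0],[0,0,0,0,0],[0,0,0,0,0]],
  ],
  newtons=3,
)

```text
clock: 14.65
ee_pos: [0.4238, 0.3787, 0.1201]
ee_rot: [0.991, -0.13, -0.0, 0.0]
contact_force: [-0.3, 0.5, -1.1]
gripper_width: 0.0177
```

```bash
cat >> h.py <<'E'
def pitch(name):
    im,d,c=snap('wrist',name); s=bot.read_state(); q=cloud(c,d)*1000
    from scipy.spatial.transform import Rotation as R
    m=R.from_quat(s['ee_rot']).as_matrix(); L=(q-np.array(s['ee_pos'])*1000)@m
    A=[]
    for v in range(5,200,5):
        r=L[v,240:266]; r=r[np.isfinite(r[:,0])]
        if len(r): A.append(np.median(r,axis=0))
    A=np.array(A); print('t',s['clock'],'profile tool x,z:',[(int(v),int(a[0]),int(a[2])) for v,a in zip(range(5,200,5),A)][::3])
    return im
E
python3 - <<'E'
from h import *
st();pitch('w16')
E
```

```text
t 14.65 pos [423.8 378.7 120.1] x [ 0.966 -0.259 -0.001] y [-0.259 -0.966  0.001] z [-0.001 -0.001 -1.   ] F [-0.3  0.5 -1.1] w 17.7 q [0.59 0.2  1.78 0.   1.17 2.42]
t 14.7 profile tool x,z: [(5, 148, 120), (20, 138, 120), (35, 127, 118), (50, 116, 113), (65, 105, 110), (80, 94, 107), (95, 83, 104), (110, 72, 101), (125, 61, 98), (140, 50, 95), (155, 44, 61), (170, 37, 47), (185, 34, 23)]
```

At 3 N the scoop pivots in the grip until its lip rests on the worktop (15° lip-down). I'll raise it further to steepen it.

Call:
send_rows(
  moves=[
    [[8,0,-8,0,0],[10,0,-10,0,0],[10,0,-10,0,0],[6,0,-6,0,0],[0,0,0,0,0]],
  ],
  newtons=3,
)

```text
clock: 15.2
ee_pos: [0.4594, 0.3701, 0.1566]
ee_rot: [0.991, -0.131, 0.001, -0.001]
contact_force: [0.2, -0.5, -1.5]
gripper_width: 0.018
```

```bash
python3 - <<'E'
from h import *
st();pitch('w17')
E
```

```text
t 15.2 pos [459.4 370.1 156.6] x [ 0.966 -0.26   0.003] y [-0.26  -0.966 -0.002] z [ 0.003  0.002 -1.   ] F [ 0.2 -0.5 -1.5] w 18.0 q [ 0.54  0.2   1.7  -0.    1.24  2.38]
t 15.25 profile tool x,z: [(5, 157, 157), (20, 146, 157), (35, 134, 157), (50, 122, 157), (65, 107, 137), (80, 95, 130), (95, 83, 125), (110, 71, 119), (125, 59, 114), (140, 48, 109), (155, 36, 104), (170, 32, 68), (185, 30, 35)]
```

View pics/w17.png

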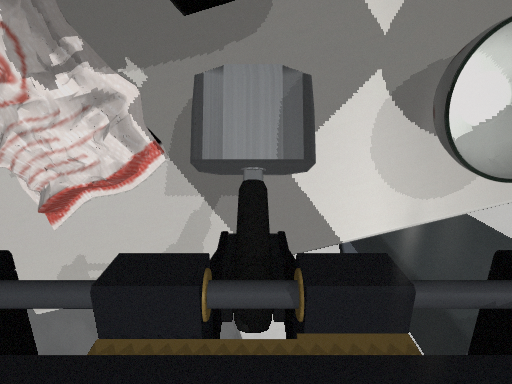

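Call:
send_rows(
  moves=[
    [[0,0,-15,0,0],[0,0,-30,0,0],[0,0,-10,0,0],[0,0,0,0,0],[0,0,0,0,0]],
  ],
  newtons=3,
)

```text
clock: 15.75
ee_pos: [0.4568, 0.37, 0.2092]
ee_rot: [0.991, -0.13, -0.0, 0.0]
contact_force: [-0.3, 0.1, -3.0]
gripper_width: 0.0181
```

```bash
python3 - <<'E'
from h import *
st();pitch('w18')
E
```

```text
t 15.75 pos [456.8 370.  209.2] x [ 0.966 -0.259 -0.   ] y [-0.259 -0.966  0.   ] z [-0. -0. -1.] F [-0.3  0.1 -3. ] w 18.1 q [0.55 0.15 1.65 0.   1.34 2.38]
t 15.8 profile tool x,z: [(5, 163, 183), (20, 156, 209), (35, 142, 209), (50, 128, 209), (65, 113, 209), (80, 96, 144), (95, 83, 136), (110, 71, 129), (125, 59, 122), (140, 47, 116), (155, 35, 110), (170, 33, 63), (185, 29, 41)]
```

```bash
python3 - <<'E'
from h import *
from scipy.spatial.transform import Rotation as R
f=np.load('pics/w18.npz'); d=f['d']; k=f['k']; c=dict(fx=k[0],fy=k[1],cx=k[2],cy=k[3],T=f['T'])
s=bot.read_state(); m=R.from_quat(s['ee_rot']).as_matrix(); L=(cloud(c,d)*1000-np.array(s['ee_pos'])*1000)@m
for v in list(range(64,90,2))+list(range(140,170,4)): print(v,np.round(np.nanmedian(L[v,240:266],axis=0),1).tolist())
r=L[100]; ok=[u for u in range(150,360) if r[u,2]<175]; print('edges',ok[0],ok[-1],np.round(r[ok[0]],1),np.round(r[ok[-1]],1))
E
```

```text
64 [114.8, 0.7, 209.7]
66 [112.8, 0.7, 208.8]
68 [110.8, 0.7, 209.2]
70 [108.8, 0.7, 209.5]
72 [106.8, 0.7, 209.5]
74 [104.8, 0.7, 209.6]
76 [102.8, 0.7, 209.5]
78 [97.9, 0.7, 145.2]
80 [96.2, 0.7, 144.2]
82 [94.5, 0.7, 142.9]
84 [92.8, 0.7, 141.3]
86 [91.1, 0.7, 140.3]
88 [89.4, 0.7, 139.0]
140 [47.2, 0.6, 116.7]
144 [44.1, 0.6, 115.1]
148 [40.9, 0.6, 113.6]
152 [37.8, 0.6, 111.9]
156 [34.7, 0.6, 110.4]
160 [31.6, 0.2, 108.8]
164 [28.5, 0.6, 107.2]
168 [36.4, 0.5, 58.3]
edges 195 310 [ 80.3 -41.3  87.6] [80.3 42.2 86. ]
```

Call:
send_rows(
  moves=[
    [[0,0,0,0,0],[0,0,-20,0,0],[0,0,-40,-3.5,0],[0,0,-40,-3.5,0],[5,25,-10,0,0]],
  ],
  newtons=45,
)

```text
clock: 16.3
ee_pos: [0.4597, 0.347, 0.3242]
ee_rot: [0.998, -0.068, 0.003, -0.002]
contact_force: [-0.1, 0.3, -0.5]
gripper_width: 0.0177
```

Call:
send_rows(
  moves=[
    [[6,44,0,0,0],[6,44,0,0,0],[6,44,0,0,0],[6,44,0,0,0],[6,44,0,0,0]],
  ],
)

```text
clock: 16.8
ee_pos: [0.457, 0.1209, 0.3186]
ee_rot: [0.998, -0.07, -0.001, 0.0]
contact_force: [1.2, 0.9, -0.8]
gripper_width: 0.0175
```

Call:
send_rows(
  moves=[
    [[6,44,0,0,0],[6,44,0,0,0],[6,44,0,0,0],[6,44,0,0,0],[6,44,0,0,0]],
  ],
)

```text
clock: 17.3
ee_pos: [0.4561, -0.1012, 0.3188]
ee_rot: [0.998, -0.07, -0.001, -0.0]
contact_force: [0.9, -0.0, -1.5]
gripper_width: 0.0177
```

Call:
send_rows(
  moves=[
    [[6,44,0,0,0],[6,44,0,0,0],[6,40,0,0,0],[6,35,0,0,0],[3,20,0,0,0]],
  ],
)

```text
clock: 17.8
ee_pos: [0.4573, -0.2869, 0.3182]
ee_rot: [0.997, -0.071, -0.001, -0.0]
contact_force: [0.1, 0.6, -2.3]
gripper_width: 0.0178
```

Call:
send_rows(
  moves=[
    [[0,0,0,0,0],[0,0,0,0,0]],
  ],
)

```text
clock: 18.0
ee_pos: [0.4579, -0.2839, 0.3188]
ee_rot: [0.998, -0.07, -0.001, -0.001]
contact_force: [0.5, -0.2, -0.9]
gripper_width: 0.0179
```

```bash
python3 - <<'E'
from h import *
st();im=pitch('w19'); st(); go([.4587,-.3345,.164],-8)
cv2.imwrite('pics/w19b.png',cv2.resize(im,(800,600)))
E
```

```text
t 18.0 pos [ 457.9 -283.9  318.8] x [ 0.99  -0.14  -0.001] y [-0.14  -0.99  -0.002] z [-0.001  0.002 -1.   ] F [ 0.5 -0.2 -0.9] w 17.9 q [-0.7  -0.03  1.64  0.    1.54  1.01]
t 18.05 profile tool x,z: [(5, 191, 299), (20, 174, 300), (35, 157, 300), (50, 138, 297), (65, 121, 303), (80, 96, 144), (95, 83, 135), (110, 71, 129), (125, 58, 123), (140, 47, 116), (155, 35, 110), (170, 33, 63), (185, 28, 42)]
t 18.05 pos [ 458.1 -283.3  319.1] x [ 0.99  -0.139 -0.001] y [-0.139 -0.99  -0.001] z [-0.001  0.001 -1.   ] F [-1.   0.1 -1.3] w 17.7 q [-0.7  -0.03  1.64  0.    1.54  1.01]
yaw now -7.97 delta now-frame [  7.8  50.8 155. ]
turn 0.03 delta after turn [  7.7  50.6 155.1]
```

View pics/w19b.png

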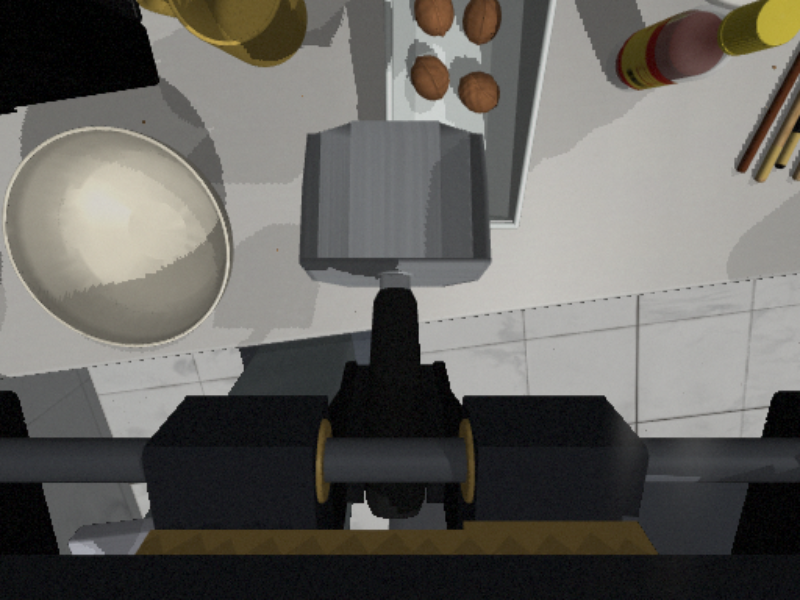

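The pitch is still 29° and the walnuts are in view above the scoop. I'll align over the bin and lower part way.

Call:
send_rows(
  moves=[
    [[3,20,20,0,0],[3,20,30,0,0],[1,10.5,30,0,0],[0,0,20,0,0],[0,0,10,0,0]],
  ],
)

```text
clock: 18.55
ee_pos: [0.4574, -0.3332, 0.2072]
ee_rot: [0.998, -0.069, -0.001, -0.001]
contact_force: [-1.2, -0.1, -2.0]
gripper_width: 0.0172
```

Call:
send_rows(
  moves=[
    [[0,0,0,0,0],[0,0,0,0,0]],
  ],
)

```text
clock: 18.75
ee_pos: [0.4588, -0.335, 0.2109]
ee_rot: [0.998, -0.069, 0.001, 0.0]
contact_force: [0.5, -0.0, -1.4]
gripper_width: 0.0179
```

```bash
python3 - <<'E'
from h import *
st();im=pitch('w20'); st(); go([.4587,-.3345,.164],-8)
cv2.imwrite('pics/w20b.png',cv2.resize(im,(800,600)))
E
```

```text
t 18.75 pos [ 458.8 -335.   210.9] x [ 0.99  -0.138  0.001] y [-0.138 -0.99   0.001] z [ 0.001 -0.001 -1.   ] F [ 0.5 -0.  -1.4] w 17.9 q [-0.77  0.1   1.7   0.    1.34  0.94]
t 18.8 profile tool x,z: [(5, 168, 202), (20, 155, 203), (35, 141, 202), (50, 125, 182), (65, 113, 203), (80, 96, 144), (95, 83, 135), (110, 71, 129), (125, 59, 122), (140, 47, 116), (155, 35, 110), (170, 33, 63), (185, 28, 42)]
t 18.8 pos [ 458.9 -335.4  211.5] x [ 0.99  -0.138  0.002] y [-0.138 -0.99   0.001] z [ 0.002 -0.002 -1.   ] F [ 0.8 -0.2 -0.4] w 17.8 q [-0.77  0.1   1.7   0.    1.34  0.94]
yaw now -7.94 delta now-frame [-0.5 -0.9 47.5]
turn 0.06 delta after turn [-0.4 -0.9 47.5]
```

View pics/w20b.png

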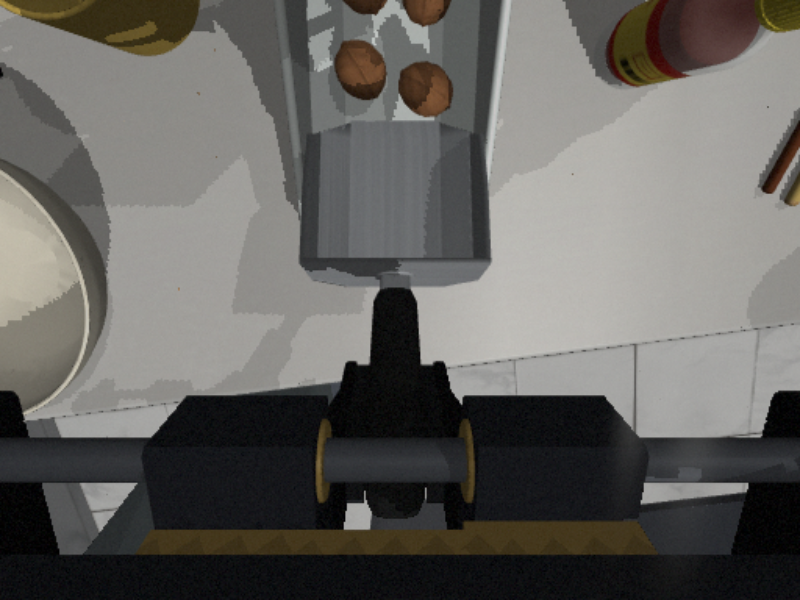

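Call:
send_rows(
  moves=[
    [[-2,0,10,0,0],[0,0,12,0,0],[0,0,12,0,0],[0,0,8,0,0],[0,0,0,0,0]],
  ],
)

```text
clock: 19.3
ee_pos: [0.4549, -0.3343, 0.1653]
ee_rot: [0.998, -0.07, -0.001, -0.001]
contact_force: [0.2, 0.4, -1.5]
gripper_width: 0.018
```

```bash
python3 - <<'E'
from h import *
st();im=pitch('w21'); st(); im2,d,c=snap('side','s21')
cv2.imwrite('pics/c21.png',np.hstack([im[:300,90:430],cv2.resize(im2[190:290,230:340],(330,300))]))
E
```

```text
t 19.3 pos [ 454.9 -334.3  165.3] x [ 0.99  -0.139 -0.003] y [-0.139 -0.99  -0.002] z [-0.003  0.003 -1.   ] F [ 0.2  0.4 -1.5] w 18.0 q [-0.77  0.14  1.75  0.    1.26  0.94]
t 19.35 profile tool x,z: [(5, 157, 157), (20, 145, 156), (35, 130, 137), (50, 121, 156), (65, 109, 157), (80, 96, 144), (95, 83, 135), (110, 71, 129), (125, 58, 123), (140, 47, 116), (155, 35, 110), (170, 33, 63), (185, 28, 42)]
t 19.35 pos [ 455.4 -334.7  166.3] x [ 0.99  -0.139 -0.002] y [-0.139 -0.99  -0.001] z [-0.002  0.002 -1.   ] F [-0.2  0.1 -1.7] w 17.7 q [-0.77  0.14  1.75  0.    1.26  0.94]
```

View pics/c21.png

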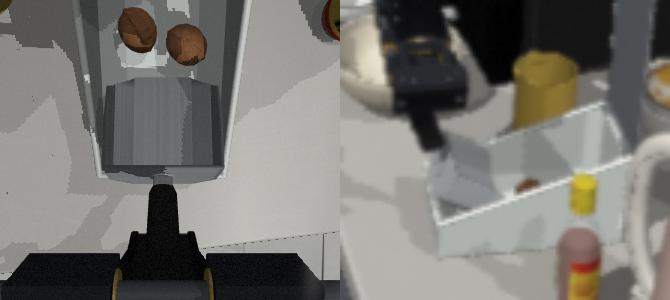

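Call:
send_rows(
  moves=[
    [[0,0,5,0,0],[0,0,4,0,0],[4,0,0.5,0,0],[8,0,0,0,0],[0,0,0,0,0]],
  ],
  newtons=15,
)

```text
clock: 19.9
ee_pos: [0.4691, -0.3372, 0.1585]
ee_rot: [0.998, -0.07, 0.001, 0.0]
contact_force: [0.2, -0.8, -1.1]
gripper_width: 0.0179
```

```bash
python3 - <<'E'
from h import *
st();im=pitch('w22'); st(); im2,d,c=snap('side','s22')
cv2.imwrite('pics/c22.png',np.hstack([im[:300,90:430],cv2.resize(im2[190:290,230:340],(330,300))]))
E
```

```text
t 19.9 pos [ 469.1 -337.2  158.5] x [ 0.99  -0.139  0.001] y [-0.139 -0.99   0.   ] z [ 0.001 -0.001 -1.   ] F [ 0.2 -0.8 -1.1] w 17.9 q [-0.76  0.17  1.73  0.    1.24  0.95]
t 19.95 profile tool x,z: [(5, 156, 150), (20, 144, 151), (35, 133, 150), (50, 118, 132), (65, 108, 151), (80, 96, 143), (95, 83, 135), (110, 71, 129), (125, 59, 122), (140, 47, 117), (155, 35, 110), (170, 33, 63), (185, 28, 43)]
t 19.95 pos [ 468.6 -337.   158.4] x [ 0.99  -0.139  0.001] y [-0.139 -0.99   0.   ] z [ 0.001 -0.    -1.   ] F [-0.2 -1.  -1.3] w 18.0 q [-0.76  0.17  1.73  0.    1.24  0.95]
```

View pics/c22.png

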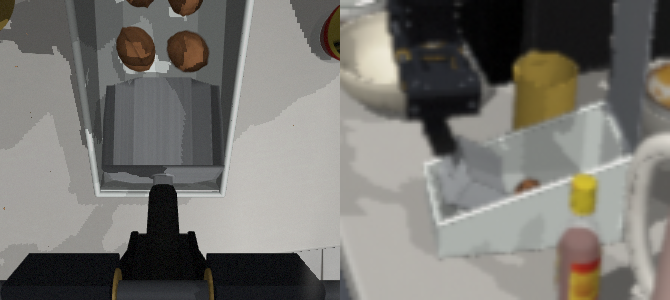

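Call:
send_rows(
  moves=[
    [[6,0,1.5,0,0],[8,0,0,0,0],[9,0,0,0,0],[8,0,0,0,0],[6,0,0,0,0]],
  ],
  newtons=15,
)

```text
clock: 20.5
ee_pos: [0.5055, -0.3421, 0.1566]
ee_rot: [0.998, -0.07, 0.0, -0.0]
contact_force: [0.4, -0.5, -1.5]
gripper_width: 0.018
```

```bash
python3 - <<'E'
from h import *
st();im=pitch('w23'); st(); im2,d,c=snap('side','s23')
cv2.imwrite('pics/c23.png',np.hstack([im[:300,90:430],cv2.resize(im2[190:290,230:340],(330,300))]))
E
```

```text
t 20.5 pos [ 505.5 -342.1  156.6] x [ 0.99  -0.139  0.   ] y [-0.139 -0.99  -0.   ] z [ 0.  0. -1.] F [ 0.4 -0.5 -1.5] w 18.0 q [-0.72  0.25  1.64  0.    1.25  0.99]
t 20.55 profile tool x,z: [(5, 155, 147), (20, 138, 121), (35, 128, 123), (50, 120, 147), (65, 106, 122), (80, 95, 128), (95, 83, 135), (110, 71, 129), (125, 58, 123), (140, 47, 116), (155, 35, 110), (170, 33, 63), (185, 28, 42)]
t 20.55 pos [ 506.  -342.2  156.7] x [ 0.99  -0.139  0.001] y [-0.139 -0.99   0.   ] z [ 0.001 -0.    -1.   ] F [-0.3  0.3 -1.9] w 17.9 q [-0.72  0.25  1.64  0.    1.25  0.99]
```

View pics/c23.png

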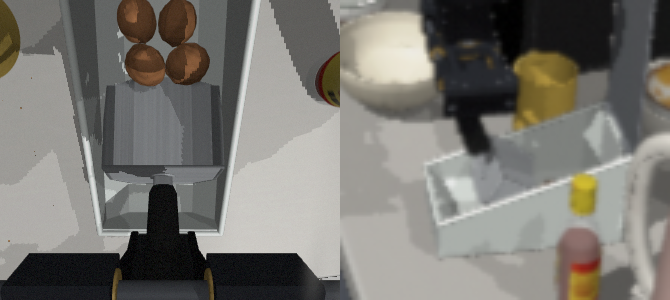

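Call:
send_rows(
  moves=[
    [[-6,0,6,0,0],[-8,0,8,0,0],[-6,0,7,0,0],[-7,0,8,0,0],[0,0,0,0,0]],
  ],
  newtons=4,
)

```text
clock: 21.1
ee_pos: [0.4757, -0.3373, 0.1256]
ee_rot: [0.998, -0.07, -0.001, -0.001]
contact_force: [0.3, 0.6, -1.7]
gripper_width: 0.0181
```

```bash
python3 - <<'E'
from h import *
st();im=pitch('w24'); im2,d,c=snap('side','s24')
cv2.imwrite('pics/c24.png',np.hstack([im[:300,90:430],cv2.resize(im2[190:290,230:340],(330,300))]))
E
```

```text
t 21.1 pos [ 475.7 -337.3  125.6] x [ 0.99  -0.14  -0.003] y [-0.14  -0.99  -0.002] z [-0.003  0.002 -1.   ] F [ 0.3  0.6 -1.7] w 18.1 q [-0.75  0.22  1.73 -0.    1.19  0.96]
t 21.15 profile tool x,z: [(5, 142, 93), (20, 133, 94), (35, 127, 114), (50, 116, 110), (65, 105, 107), (80, 94, 105), (95, 83, 102), (110, 72, 100), (125, 61, 97), (140, 50, 94), (155, 44, 60), (170, 40, 36), (185, 34, 23)]
```

View pics/c24.png

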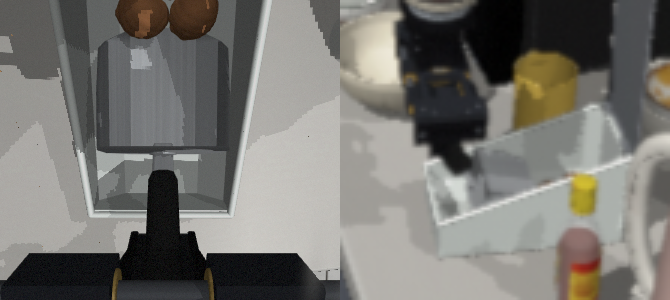

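Call:
send_rows(
  moves=[
    [[-4,0,9,0,0],[-4,0,10,0,0],[-3,0,9,0,0],[-3,0,7,0,0],[0,0,1,0,0]],
  ],
  newtons=4,
)

```text
clock: 21.7
ee_pos: [0.4628, -0.3357, 0.0902]
ee_rot: [0.998, -0.07, -0.001, -0.001]
contact_force: [-0.6, 0.2, -0.2]
gripper_width: 0.0181
```

```bash
python3 - <<'E'
from h import *
st();im=pitch('w25'); im2,d,c=snap('side','s25')
cv2.imwrite('pics/c25.png',np.hstack([im[:300,90:430],cv2.resize(im2[190:290,230:340],(330,300))]))
E
```

```text
t 21.7 pos [ 462.8 -335.7   90.2] x [ 0.99  -0.139 -0.002] y [-0.139 -0.99  -0.001] z [-0.002  0.002 -1.   ] F [-0.6  0.2 -0.2] w 18.1 q [-0.77  0.24  1.79 -0.    1.12  0.95]
t 21.75 profile tool x,z: [(5, 138, 78), (20, 130, 78), (35, 121, 78), (50, 112, 78), (65, 103, 78), (80, 93, 78), (95, 83, 79), (110, 73, 79), (125, 65, 53), (140, 57, 45), (155, 49, 37), (170, 44, 18), (185, 37, 11)]
```

View pics/c25.png

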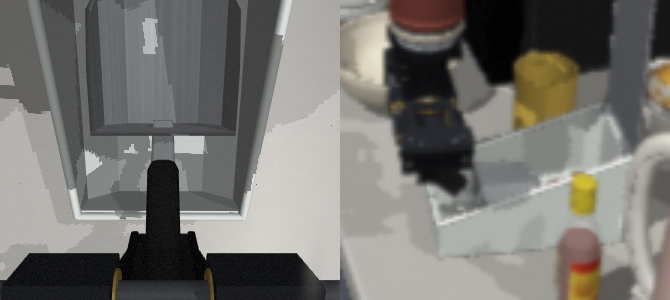

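The scoop is flat on the bin floor. I'll push forward slowly under the walnuts toward the back wall.

Call:
send_rows(
  moves=[
    [[5,0,0,0,0],[8,0,0,0,0],[8,0,0,0,0],[8,0,0,0,0],[6,0,0,0,0]],
  ],
  newtons=12,
)

```text
clock: 22.3
ee_pos: [0.4996, -0.3412, 0.0917]
ee_rot: [0.998, -0.07, 0.0, 0.0]
contact_force: [-0.9, -0.9, -2.4]
gripper_width: 0.0178
```

Call:
send_rows(
  moves=[
    [[5,0,0,0,0],[5,0,0,0,0],[4,0,0,0,0],[0,0,0,0,0]],
  ],
)

```text
clock: 22.7
ee_pos: [0.513, -0.3432, 0.0916]
ee_rot: [0.998, -0.07, 0.0, 0.0]
contact_force: [0.2, -0.3, -1.9]
gripper_width: 0.0183
```

```bash
python3 - <<'E'
from h import *
st();im=pitch('w26'); im2,d,c=snap('side','s26');im3,d3,c3=snap('scene','sc26')
cv2.imwrite('pics/c26.png',np.hstack([im[:300,90:430],cv2.resize(im2[190:290,250:360],(330,300))]))
cv2.imwrite('pics/sc26.png',cv2.resize(im3[170:290,270:430],(800,600)))
E
```

```text
t 22.7 pos [ 513.  -343.2   91.6] x [ 0.99  -0.139  0.   ] y [-0.139 -0.99   0.   ] z [ 0. -0. -1.] F [ 0.2 -0.3 -1.9] w 18.3 q [-0.72  0.34  1.66  0.    1.14  0.99]
t 22.75 profile tool x,z: [(5, 135, 62), (20, 130, 80), (35, 121, 80), (50, 109, 53), (65, 101, 56), (80, 93, 80), (95, 83, 80), (110, 73, 80), (125, 65, 55), (140, 56, 47), (155, 48, 38), (170, 44, 19), (185, 37, 12)]
```

View pics/c26.png

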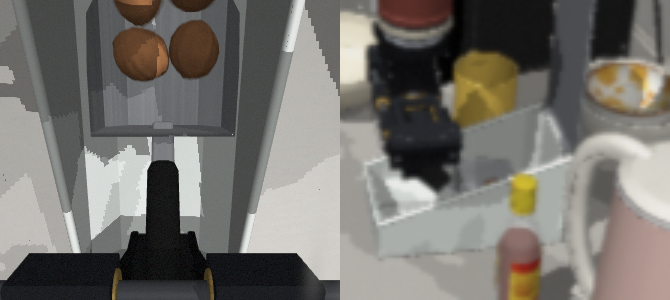

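View pics/sc26.png

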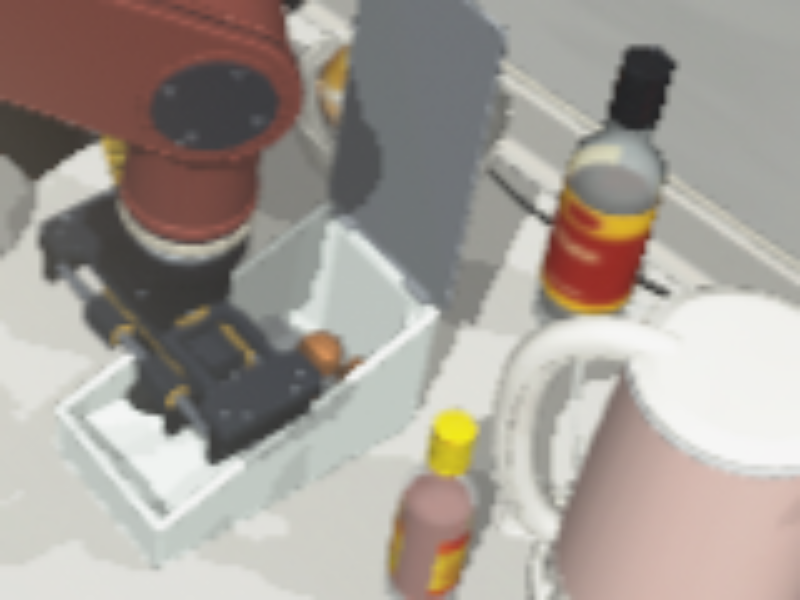

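Call:
send_rows(
  moves=[
    [[3,0,0,0,0],[2,0,0,0,0],[0,0,0,0,0]],
  ],
)

```text
clock: 23.15
ee_pos: [0.5177, -0.3439, 0.0918]
ee_rot: [0.998, -0.07, 0.0, 0.0]
contact_force: [-0.4, -0.8, -3.0]
gripper_width: 0.0181
```

Call:
send_rows(
  moves=[
    [[-3,0,3,0,0],[-4,0,4,0,0],[-5,0,4,0,0],[-5,0,4,0,0],[0,0,0,0,0]],
  ],
  newtons=5,
)

```text
clock: 23.65
ee_pos: [0.4992, -0.341, 0.0756]
ee_rot: [0.998, -0.07, -0.001, -0.0]
contact_force: [-0.5, -0.2, -0.0]
gripper_width: 0.0184
```

```bash
python3 - <<'E'
from h import *
st();im=pitch('w27'); im2,d,c=snap('side','s27');im3,d3,c3=snap('scene','sc27')
cv2.imwrite('pics/c27.png',np.hstack([im[:300,90:430],cv2.resize(im3[195:270,290:370],(320,300))]))
E
```

```text
t 23.65 pos [ 499.2 -341.    75.6] x [ 0.99  -0.14  -0.002] y [-0.14  -0.99  -0.001] z [-0.002  0.001 -1.   ] F [-0.5 -0.2 -0. ] w 18.4 q [-0.73  0.33  1.7  -0.    1.11  0.98]
t 23.7 profile tool x,z: [(5, 129, 39), (20, 123, 45), (35, 117, 56), (50, 109, 58), (65, 99, 39), (80, 91, 35), (95, 83, 40), (110, 75, 39), (125, 68, 18), (140, 59, 28), (155, 51, 23), (170, 46, 8), (185, 39, 3)]
```

View pics/c27.png

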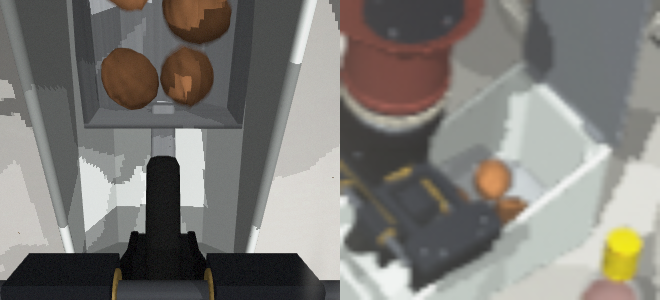

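Call:
send_rows(
  moves=[
    [[0,0,0,0,0],[0,0,0,0,0],[0,0,-5,0,0],[-2,0,-12,0,0],[-2,0,-12,0,0]],
  ],
  newtons=45,
)

```text
clock: 24.3
ee_pos: [0.4965, -0.3408, 0.1065]
ee_rot: [0.998, -0.07, -0.0, -0.0]
contact_force: [1.2, -0.0, -1.8]
gripper_width: 0.0176
```

Call:
send_rows(
  moves=[
    [[-2,0,-20,0,0],[-2,0,-20,0,0],[-2,0,-10,0,0],[0,0,0,0,0]],
  ],
)

```text
clock: 24.7
ee_pos: [0.4916, -0.3411, 0.1586]
ee_rot: [0.998, -0.07, 0.002, 0.002]
contact_force: [0.4, -0.2, -2.1]
gripper_width: 0.0176
```

```bash
python3 - <<'E'
from h import *
st();im=pitch('w28'); im3,d3,c3=snap('scene','sc28')
cv2.imwrite('pics/c28.png',np.hstack([im[:300,90:430],cv2.resize(im3[175:270,280:380],(320,300))]))
r=bot.tip_of('wrist','walnut1'); print([(np.round(x['position'],1).tolist(),round(x['conf'],2)) for x in r])
E
```

```text
t 24.7 pos [ 491.6 -341.1  158.6] x [ 0.99  -0.139  0.004] y [-0.139 -0.99   0.003] z [ 0.004 -0.003 -1.   ] F [ 0.4 -0.2 -2.1] w 17.6 q [-0.74  0.22  1.68 -0.    1.24  0.97]
t 24.75 profile tool x,z: [(5, 128, 35), (20, 121, 34), (35, 117, 56), (50, 110, 58), (65, 101, 60), (80, 92, 40), (95, 83, 64), (110, 75, 39), (125, 68, 19), (140, 59, 29), (155, 51, 24), (170, 46, 8), (185, 39, 4)]
[([218.4, 79.2], 0.9), ([282.5, 77.3], 0.68), ([284.9, 20.2], 0.6), ([211.2, 16.3], 0.56)]
```

View pics/c28.png

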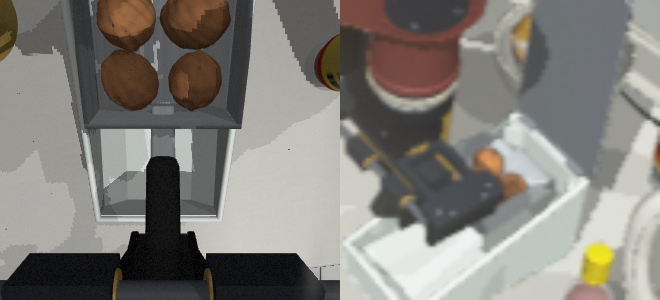

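All four walnuts are in the scoop, lip tilted up, at (218, 79), (282, 77), (285, 20) and (211, 16). I'll lift and carry them gently to the bowl.

Call:
send_rows(
  moves=[
    [[0,0,-10,0,0],[0,0,-18,0,0],[0,0,-24,0,0],[0,0,-24,0,0],[0,-5,-20,0,0]],
  ],
)

```text
clock: 25.35
ee_pos: [0.4913, -0.3355, 0.2528]
ee_rot: [0.998, -0.07, -0.0, 0.0]
contact_force: [0.3, -0.6, -2.6]
gripper_width: 0.0176
```

Call:
send_rows(
  moves=[
    [[-3,-10,-10,0,0],[-7,-15,-4,0,0],[-11,-20,0,0,0],[-14,-24,0,0,0],[-15,-24,0,0,0]],
  ],
)

```text
clock: 25.85
ee_pos: [0.4538, -0.2344, 0.2646]
ee_rot: [0.998, -0.07, -0.001, -0.001]
contact_force: [0.1, -0.7, -1.5]
gripper_width: 0.0179
```

Call:
send_rows(
  moves=[
    [[-15,-24,0,0,0],[-15,-24,0,0,0],[-15,-24,0,0,0],[-15,-24,0,0,0],[-15,-22,0,0,0]],
  ],
)

```text
clock: 26.35
ee_pos: [0.3957, -0.107, 0.2647]
ee_rot: [0.998, -0.07, -0.001, -0.0]
contact_force: [-0.1, 0.3, -1.7]
gripper_width: 0.0174
```

Call:
send_rows(
  moves=[
    [[-14,-18,0,0,0],[-12,-14,0,0,0],[-8,-10,0,0,0],[-4,-5,0,0,0],[0,0,0,0,0]],
  ],
)

```text
clock: 26.85
ee_pos: [0.3656, -0.0564, 0.2655]
ee_rot: [0.998, -0.069, 0.0, 0.0]
contact_force: [0.2, 0.0, -2.2]
gripper_width: 0.0176
```

```bash
python3 - <<'E'
from h import *
st();go([.3643,-.0482,.230],-8);im=pitch('w29')
r=bot.tip_of('wrist','walnut1'); print([(np.round(x['position'],1).tolist(),round(x['conf'],2)) for x in r])
E
```

```text
t 26.85 pos [365.6 -56.4 265.5] x [ 0.99  -0.138  0.   ] y [-0.138 -0.99  -0.   ] z [ 0. -0. -1.] F [ 0.2  0.  -2.2] w 17.6 q [-0.37 -0.46  2.09  0.    1.51  1.34]
yaw now -7.96 delta now-frame [-2.5 -8.  35.5]
turn 0.04 delta after turn [-2.5 -8.  35.5]
t 26.9 profile tool x,z: [(5, 128, 35), (20, 121, 34), (35, 117, 56), (50, 110, 59), (65, 101, 60), (80, 91, 39), (95, 83, 63), (110, 75, 40), (125, 68, 19), (140, 59, 29), (155, 51, 24), (170, 46, 8), (185, 39, 4)]
[([282.2, 19.3], 0.89), ([221.1, 80.7], 0.75), ([284.7, 78.8], 0.68), ([213.3, 17.4], 0.63)]
```

View pics/w29.png

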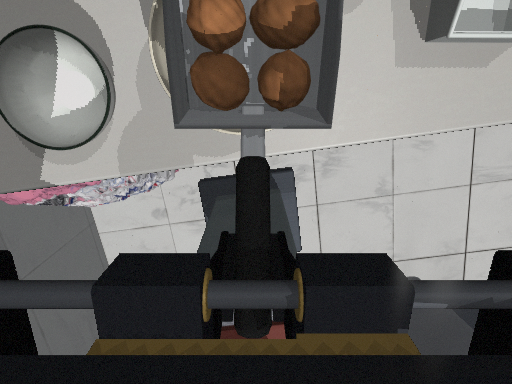

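```bash
python3 - <<'E'
from h import *
for n,(a,b,cc,dd) in {'s10':(185,232,218,275),'w11':(120,240,15,150)}.items():
    f=np.load(f'pics/{n}.npz'); d=f['d']; k=f['k']; c=dict(fx=k[0],fy=k[1],cx=k[2],cy=k[3],T=f['T'])
    q=cloud(c,d)*1000; p=q[a:b,cc:dd].reshape(-1,3); p=p[(p[:,2]>78)&(p[:,2]<88)&(p[:,0]>380)&(p[:,0]<620)&(abs(p[:,1]+60)<120)]
    A=np.c_[p[:,:2],np.ones(len(p))]; s=np.linalg.lstsq(A,(p[:,:2]**2).sum(1),rcond=None)[0]; print(n,len(p),s[:2]/2,np.sqrt(s[2]+(s[:2]**2).sum()/4), cv2.minEnclosingCircle(p[:,:2].astype(np.float32)))
E
```

```text
s10 174 [513.82854911 -56.51618834] 94.67845295550224 ((525.8004760742188, -38.42185974121094), 126.85308074951172)
w11 858 [499.674638   -65.54743875] 88.10472959954377 ((500.7303771972656, -64.58711242675781), 90.99652862548828)
```

Call:
send_rows(
  moves=[
    [[0,-4,8,0,0],[0,-4,12,0,0],[-1,-2,11,0,0],[0,0,4,0,0],[0,0,0,0,0]],
  ],
)

```text
clock: 27.45
ee_pos: [0.3655, -0.0466, 0.2293]
ee_rot: [0.998, -0.07, -0.001, -0.0]
contact_force: [0.7, 0.4, -1.8]
gripper_width: 0.0174
```

Call:
send_rows(
  moves=[
    [[0,0,0,0,0],[0,0,0,0,0]],
  ],
  newtons=4,
)

```text
clock: 27.65
ee_pos: [0.3667, -0.0471, 0.2312]
ee_rot: [0.998, -0.07, 0.001, 0.0]
contact_force: [-0.1, -0.4, -1.9]
gripper_width: 0.018
```

```bash
python3 - <<'E'
from h import *
st();im=pitch('w30')
E
```

```text
t 27.65 pos [366.7 -47.1 231.2] x [ 0.99  -0.139  0.001] y [-0.139 -0.99   0.   ] z [ 0.001 -0.    -1.   ] F [-0.1 -0.4 -1.9] w 18.0 q [-0.34 -0.44  2.14 -0.    1.44  1.37]
t 27.7 profile tool x,z: [(5, 171, 215), (20, 158, 220), (35, 144, 221), (50, 119, 133), (65, 107, 132), (80, 98, 217), (95, 83, 107), (110, 72, 108), (125, 58, 127), (140, 46, 120), (155, 34, 113), (170, 34, 60), (185, 22, 64)]
```

View pics/w30.png

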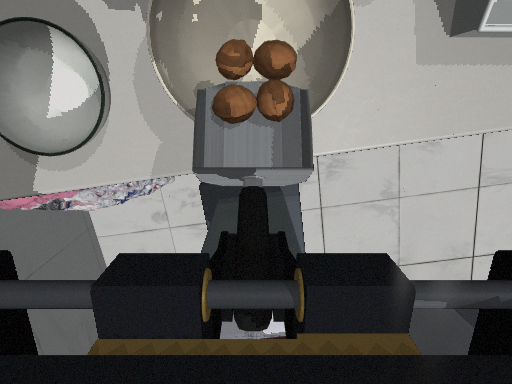

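The scoop has tilted to about 31° and the walnuts are sliding off over the bowl. I'll lock the grip now.

Call:
send_rows(
  moves=[
    [[0,0,0,0,0],[0,0,0,0,0]],
  ],
  newtons=45,
)

```text
clock: 27.9
ee_pos: [0.3669, -0.047, 0.2313]
ee_rot: [0.998, -0.07, 0.001, 0.0]
contact_force: [1.1, -0.1, -0.4]
gripper_width: 0.0175
```

```bash
python3 - <<'E'
from h import *
st();im=pitch('w31')
E
```

```text
t 27.9 pos [366.9 -47.  231.3] x [ 0.99  -0.139  0.002] y [-0.139 -0.99   0.   ] z [ 0.002 -0.    -1.   ] F [ 1.1 -0.1 -0.4] w 17.5 q [-0.34 -0.44  2.14  0.    1.44  1.37]
t 27.95 profile tool x,z: [(5, 167, 199), (20, 152, 188), (35, 140, 195), (50, 126, 196), (65, 112, 190), (80, 98, 216), (95, 83, 210), (110, 67, 202), (125, 56, 152), (140, 43, 142), (155, 31, 132), (170, 19, 123), (185, 21, 66)]
```

View pics/w31.png

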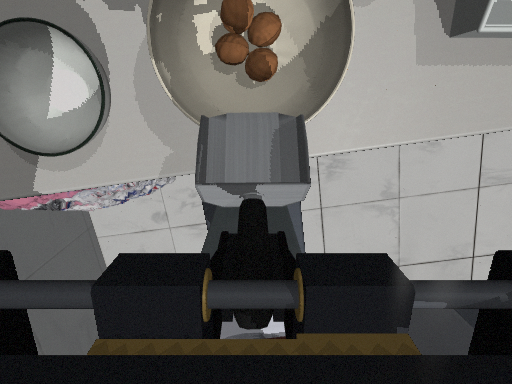

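All four walnuts are in the bowl, around (235–265, 10–65). I'll lift straight up to clear the rim.

Call:
send_rows(
  moves=[
    [[0,0,-10,0,0],[0,0,-25,0,0],[0,0,-30,0,0],[0,0,-25,0,0],[0,0,0,0,0]],
  ],
)

```text
clock: 28.45
ee_pos: [0.3678, -0.0475, 0.325]
ee_rot: [0.998, -0.07, 0.003, 0.001]
contact_force: [-0.3, -0.9, -2.0]
gripper_width: 0.0177
```

```bash
python3 - <<'E'
from h import *
st();im=pitch('w32');st()
f=np.load('pics/w32.npz'); d=f['d']; k=f['k']; c=dict(fx=k[0],fy=k[1],cx=k[2],cy=k[3],T=f['T']); s=bot.read_state()
from scipy.spatial.transform import Rotation as R
m=R.from_quat(s['ee_rot']).as_matrix(); L=(cloud(c,d)*1000-np.array(s['ee_pos'])*1000)@m
for v in range(100,136,2): print(v,np.round(np.nanmedian(L[v,240:266],axis=0)).tolist())
go([.42,.37,.32],-15)
E
```

```text
t 28.45 pos [367.8 -47.5 325. ] x [ 0.99  -0.139  0.007] y [-0.139 -0.99   0.002] z [ 0.006 -0.002 -1.   ] F [-0.3 -0.9 -2. ] w 17.7 q [-0.34 -0.48  1.99 -0.    1.62  1.37]
t 28.5 profile tool x,z: [(5, 191, 298), (20, 175, 305), (35, 154, 286), (50, 137, 288), (65, 119, 286), (80, 101, 289), (95, 82, 305), (110, 63, 292), (125, 56, 152), (140, 43, 142), (155, 31, 132), (170, 19, 123), (185, 21, 66)]
t 28.5 pos [367.  -47.2 322.6] x [ 0.99  -0.139  0.003] y [-0.139 -0.99   0.001] z [ 0.003 -0.001 -1.   ] F [ 0.  -0.  -2.4] w 17.9 q [-0.34 -0.48  1.99 -0.    1.62  1.37]
100 [76.0, 1.0, 303.0]
102 [74.0, 1.0, 301.0]
104 [71.0, 1.0, 299.0]
106 [68.0, 0.0, 298.0]
108 [66.0, 1.0, 296.0]
110 [63.0, 1.0, 293.0]
112 [61.0, 1.0, 291.0]
114 [66.0, 1.0, 162.0]
116 [64.0, 1.0, 160.0]
118 [62.0, 1.0, 159.0]
120 [61.0, 1.0, 156.0]
122 [59.0, 1.0, 155.0]
124 [57.0, 1.0, 153.0]
126 [55.0, 1.0, 152.0]
128 [54.0, 1.0, 151.0]
130 [52.0, 1.0, 149.0]
132 [50.0, 1.0, 148.0]
134 [49.0, 1.0, 147.0]
yaw now -8.01 delta now-frame [  -5.7 -420.5    2.2]
turn 6.99 delta after turn [ -56.8 -416.7    2.6]
```

View pics/w32.png

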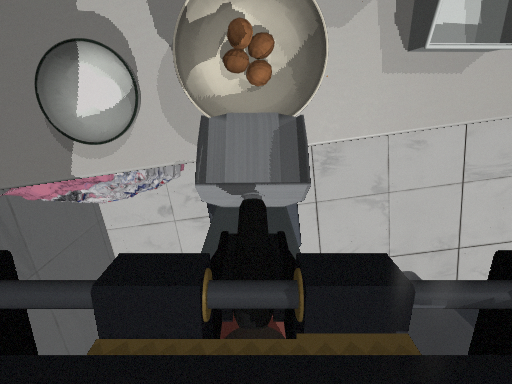

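Call:
send_rows(
  moves=[
    [[0,-15,0,3.5,0],[0,-30,0,3.5,0],[-2,-44,0,0,0],[-2,-44,0,0,0],[-2,-44,0,0,0]],
  ],
)

```text
clock: 29.0
ee_pos: [0.402, 0.1279, 0.319]
ee_rot: [0.991, -0.131, -0.001, 0.0]
contact_force: [-0.1, -1.1, -0.7]
gripper_width: 0.018
```

Call:
send_rows(
  moves=[
    [[-2,-44,0,0,0],[-2,-44,0,0,0],[-2,-44,0,0,0],[-2,-44,0,0,0],[-2,-40,0,0,0]],
  ],
)

```text
clock: 29.5
ee_pos: [0.4482, 0.3394, 0.3184]
ee_rot: [0.991, -0.13, -0.001, 0.001]
contact_force: [0.7, -1.2, -0.5]
gripper_width: 0.0178
```

```bash
python3 - <<'E'
from h import *
st();go([.457,.370,.19],-15)
E
```

```text
t 29.5 pos [448.2 339.4 318.4] x [ 0.966 -0.258 -0.002] y [-0.258 -0.966  0.002] z [-0.003 -0.002 -1.   ] F [ 0.7 -1.2 -0.5] w 17.8 q [ 0.51  0.03  1.58 -0.    1.54  2.34]
yaw now -14.96 delta now-frame [  0.9 -32.1 128.3]
turn 0.04 delta after turn [  0.6 -31.9 128.4]
```

Call:
send_rows(
  moves=[
    [[0,-18,20,0,0],[0,-14,40,0,0],[0,0,40,0,0],[0,0,20,0,0],[0,0,8,0,0]],
  ],
)

```text
clock: 30.0
ee_pos: [0.4544, 0.367, 0.1872]
ee_rot: [0.991, -0.13, -0.003, 0.003]
contact_force: [-0.3, -0.5, -1.7]
gripper_width: 0.0181
```

Call:
send_rows(
  moves=[
    [[0,0,6,0,0],[0,0,8,0,0],[-3,0,8,0,0],[-5,0,6,0,0],[0,0,0,0,0]],
  ],
  newtons=5,
)

```text
clock: 30.5
ee_pos: [0.4487, 0.3708, 0.1643]
ee_rot: [0.991, -0.13, -0.0, 0.0]
contact_force: [-0.7, 0.3, -0.7]
gripper_width: 0.0179
```

```bash
python3 - <<'E'
from h import *
st();pitch('w33')
E
```

```text
t 30.5 pos [448.7 370.8 164.3] x [ 0.966 -0.258 -0.001] y [-0.258 -0.966  0.   ] z [-0.001  0.    -1.   ] F [-0.7  0.3 -0.7] w 17.9 q [0.56 0.18 1.71 0.   1.25 2.39]
t 30.55 profile tool x,z: [(5, 159, 164), (20, 147, 164), (35, 135, 164), (50, 122, 164), (65, 110, 164), (80, 96, 164), (95, 83, 164), (110, 69, 164), (125, 56, 151), (140, 43, 142), (155, 31, 132), (170, 19, 123), (185, 21, 66)]
```

View pics/w33.png

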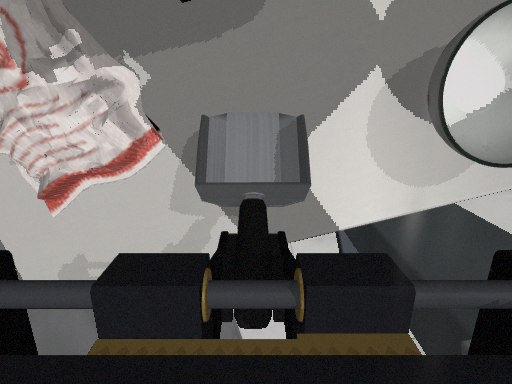

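Call:
send_rows(
  moves=[
    [[-10,0,7,0,0],[-11,0,8,0,0],[-9,0,9,0,0],[-9,0,9,0,0],[0,0,0,0,0]],
  ],
  newtons=4,
)

```text
clock: 31.05
ee_pos: [0.4094, 0.3803, 0.1293]
ee_rot: [0.992, -0.13, -0.001, 0.001]
contact_force: [-0.7, -0.5, -0.6]
gripper_width: 0.0177
```

```bash
python3 - <<'E'
from h import *
st();pitch('w34')
E
```

```text
t 31.05 pos [409.4 380.3 129.3] x [ 0.966 -0.258 -0.003] y [-0.258 -0.966  0.003] z [-0.003 -0.002 -1.   ] F [-0.7 -0.5 -0.6] w 17.7 q [0.61 0.16 1.79 0.   1.19 2.44]
t 31.1 profile tool x,z: [(5, 150, 128), (20, 140, 128), (35, 129, 129), (50, 118, 129), (65, 106, 122), (80, 95, 118), (95, 83, 115), (110, 72, 110), (125, 60, 107), (140, 49, 103), (155, 37, 99), (170, 33, 63), (185, 31, 34)]
```

Call:
send_rows(
  moves=[
    [[-5,0,10,0,0],[-4,0,11,0,0],[-3,0,12,0,0],[-2,0,11,0,0],[0,0,3,0,0]],
  ],
  newtons=4,
)

```text
clock: 31.6
ee_pos: [0.397, 0.3838, 0.0827]
ee_rot: [0.991, -0.131, -0.001, 0.001]
contact_force: [-2.5, -1.4, 2.7]
gripper_width: 0.0182
```

Call:
send_rows(
  moves=[
    [[0,0,0,0,0],[0,0,0,0,0]],
  ],
)

```text
clock: 31.8
ee_pos: [0.3986, 0.3843, 0.0846]
ee_rot: [0.991, -0.131, 0.0, 0.0]
contact_force: [-0.0, 0.4, -0.5]
gripper_width: 0.018
```

```bash
python3 - <<'E'
from h import *
st();pitch('w35')
E
```

```text
t 31.8 pos [398.6 384.3  84.6] x [ 0.966 -0.259  0.   ] y [-0.259 -0.966  0.   ] z [ 0. -0. -1.] F [-0.   0.4 -0.5] w 18.0 q [ 0.62  0.21  1.84 -0.    1.09  2.46]
t 31.85 profile tool x,z: [(5, 139, 82), (20, 131, 82), (35, 122, 81), (50, 112, 82), (65, 103, 82), (80, 93, 81), (95, 83, 82), (110, 73, 81), (125, 62, 82), (140, 58, 36), (155, 47, 44), (170, 42, 25), (185, 35, 17)]
```

View pics/w35.png

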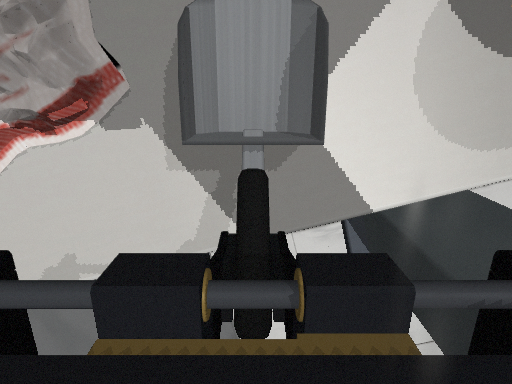

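The scoop is flat on the worktop, with its floor 82 mm below the TCP all along. Releasing.

Call:
send_rows(
  moves=[
    [[0,0,0,0,30],[0,0,0,0,60],[0,0,0,0,60],[0,0,0,0,60],[0,0,0,0,60]],
  ],
)

```text
clock: 32.35
ee_pos: [0.3984, 0.3844, 0.0847]
ee_rot: [0.991, -0.131, 0.0, -0.0]
contact_force: [-0.5, 0.7, -0.6]
gripper_width: 0.0501
```

Call:
send_rows(
  moves=[
    [[0,0,-10,0,60],[0,0,-30,0,60],[0,0,-40,0,60],[0,0,-45,0,60],[0,0,-45,0,60]],
  ],
)

```text
clock: 32.85
ee_pos: [0.398, 0.3841, 0.257]
ee_rot: [0.991, -0.131, 0.0, -0.0]
contact_force: [0.4, 1.2, 1.3]
gripper_width: 0.0602
```

Call:
send_rows(
  moves=[
    [[0,0,-40,0,60],[0,0,-40,0,60],[0,0,-20,0,60],[0,0,0,0,60],[0,0,0,0,60]],
  ],
)

```text
clock: 33.35
ee_pos: [0.3982, 0.3843, 0.3549]
ee_rot: [0.991, -0.131, 0.0, -0.0]
contact_force: [-0.3, -0.0, -0.6]
gripper_width: 0.0601
```

```bash
python3 - <<'E'
from h import *
st();im,d,c=snap('wrist','w36'); q=cloud(c,d)*1000; im2,d,c2=snap('side','s36')
cv2.imwrite('pics/c36.png',np.hstack([im,cv2.resize(im2[130:290,210:330],(288,384))]))
cv2.imwrite('pics/s36z.png',cv2.resize(im2[130:300,190:360],(600,600),interpolation=cv2.INTER_CUBIC))
E
```

```text
t 33.35 pos [398.2 384.3 354.9] x [ 0.966 -0.259  0.   ] y [-0.259 -0.966 -0.001] z [ 0.001  0.    -1.   ] F [-0.3 -0.  -0.6] w 60.1 q [ 0.63 -0.    1.54 -0.    1.6   2.46]
```

View pics/c36.png

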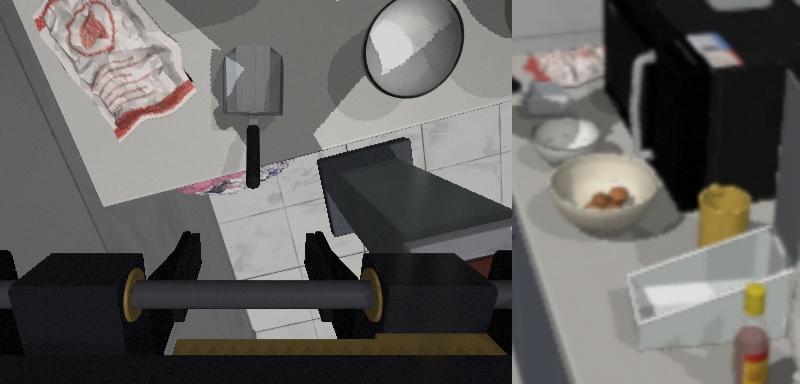

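View pics/s36z.png

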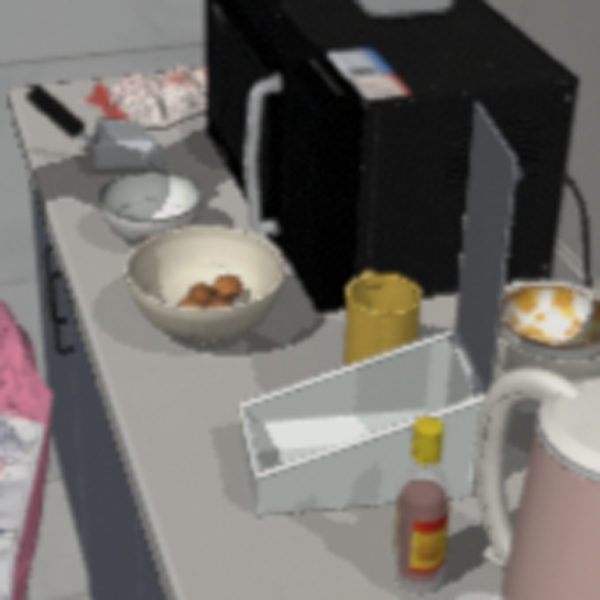

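The side view shows the lid upright, the bin empty and walnuts in the cream bowl at (210, 290). The scoop lies flat, the mug, bottle and small bowl stand where they were, and the gripper is clear. Handing in.

```bash
python3 - <<'E'
from h import *
print(bot.finish_job())
E
```

```text
the job is handed in; nothing more can be done
None
```

The job is done and handed in at about 33.5 s of the 72 s allowed. I opened the lid by its bar and left it standing upright. I then scooped all four walnuts out in one load, tipped them into the cream bowl, and laid the scoop flat close to where it had been.

**Last checks:**
- **Walnuts:** the wrist camera counted four in the bowl after tipping. The later side view shows walnuts in the bowl and none in the part of the bin it can see.
- **Lid:** it is still upright in the final picture.
- **Scoop:** its blade measured level on the worktop just before release, and it still lies flat in the picture afterwards. The gripper is open and well clear.
- **Small bowl, mug and bottle:** they look to be where they started; I judged this by eye and did not measure it.
- **Forces:** the highest reading at the end of any move was about 11 N, sideways while swinging the lid up. Scooping and tipping stayed around 3 N or less.

**Where measurements disagreed:**
- **Early wrist picture:** one taken while the arm was still settling was off by up to 1 cm, so I measured again before acting.
- **Cream bowl position:** the side camera put it about 15 mm away from the wrist camera's position. I used the wrist value, and the walnuts landed inside.
- **Tipping angle:** the scoop swung further than I planned, about 40° instead of 30°, so its lip hung close to the bowl's near side. I saw no sign of it touching the bowl.

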